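# Close up a row of stone vases on the display board

## Task

Arrange the three square stone vases in one neat row on the wooden display board: the shortest against the upright end plate, the middle one next to it and the tallest last, each standing mouth up, lined up squarely with the end plate and its front, and slid together so that no gap is left anywhere in the row. Stone chips easily: set the vases down and close the row up gently, without shoving it hard against the end plate, and leave all the other pieces where they are.

Things in the scene. Friction and masses are not known exactly. Their poses are not given: they have to be found in the camera images.
- shelf: low display board, fixed to the table: pale wood, 120 (x) x 360 (y) mm, its top 40 mm above the table, on a black frame. Origin on the table under the board's centre; z up, y along the row towards the end plate, x from the front edge (robot's side) to the rear edge. Nothing stands up from it but the end plate. Its place and yaw vary.
- plate_face (a point): point on the board's top at the middle of the foot of the end plate's inner face; axes as the board's. The end plate is a fixed upright black steel plate at the +y end of the board, 54 wide (x), 12 thick (y), 90 high, centred across the board; the row starts at its inner face and extends from here towards -y.
- vase_short: plain square cream stone vase, 54 x 54 mm outside, 100 mm high, open mouth at the top, walls 9 mm thick, straight sides, about 0.3 to 0.7 kg; starts standing upright, mouth up, on the board, askew and some way short of the end plate. Origin at the centre of its underside, z along its axis towards the mouth, x and y square to its sides.
- vase_mid: plain square cream stone vase, 54 x 54 mm outside, 120 mm high, open mouth at the top, walls 9 mm thick, straight sides, about 0.3 to 0.7 kg; starts lying on a side face on the table (origin 27 mm up), mouth pointing to the left (+y) and somewhat away from the robot (+x). Origin at the centre of its underside, z along its axis towards the mouth, x and y square to its sides.
- vase_tall: plain square cream stone vase, 54 x 54 mm outside, 140 mm high, open mouth at the top, walls 9 mm thick, straight sides, about 0.3 to 0.7 kg; starts standing upright, mouth up, on the table. Origin at the centre of its underside, z along its axis towards the mouth, x and y square to its sides.
- candle: white cylindrical candle, diameter 64, height 24, standing on the display board near its free (-y) end (mm). Bystander, loose; origin at the centre of its underside. Leave it alone.
- goblet: pale stone goblet, diameter 72, height 75, on the table between the robot and the board (mm). Bystander, loose; origin at the centre of its underside. Leave it alone.
- ginger_jar: honey-coloured round lidded jar, diameter 88, height 108, on the table to the left of the board (mm). Bystander, loose; origin at the centre of its underside. Leave it alone.
- bowl: honey-coloured open bowl, diameter 110, height 45, on the table to the right of the board (mm). Bystander, loose; origin at the centre of its underside. Leave it alone.
- finial: pale turned finial, diameter 68, height 100, on the table at the right-hand side (mm). Bystander, loose; origin at the centre of its underside. Leave it alone.
- end_plate: the end plate described above; origin at the centre of its underside, on the board's top, 6 mm behind its inner face; axes as the board's. It must not be pressed or knocked with more than 25 N, the vases not set on the board with more than 60 N.
Not all that is in view belongs to the job. Leave any black or yellow look-alike of the vase_mid alone. Leave any pink look-alike of the vase_tall alone.

How it is judged:
By the outcome, as a careful person would: the job done as asked, in the order asked, and still so for the second after the job is handed in, with the robot touching nothing.
It also fails if it takes over 72 s, if anything falls off the work surface, if the arm or the gripper's body presses on something with over 40 N, if the wrist force passes 120 N, or if a joint passes its speed limit or range.

## Robot

A 6-joint arm with a two-finger parallel gripper is mounted at the origin on the work surface. World frame = base frame: x ahead of the robot, y to its left, z up, the work surface at z = 0. Lengths are in m, angles in rad, forces in N, time in s.
With the tool pointing down it reaches from about 0.3 to 0.875 m from the base axis. Payload 4.2 kg.
Tool frame: the origin (TCP) lies midway between the tips of the shut fingers; the grasp point (between the pads) lies 19 mm behind it; z points along the fingers, y is the line along which they close (so a half turn about z gives the same grasp; the last joint's range is limited). The gripper opens to 85 mm and grips with 20 to 120 N. Pads are 22 mm wide; open, the fingers measure 114 mm over their backs; the gripper's body (76 mm by 85 mm) begins 54 mm behind the grasp point. The pads swing forward as they close: fully open they stand 13 mm farther back than shut.
Start: joints at [-1.148, 0.32, 1.565, -0, 1.257, -0.02], TCP at [0.246, -0.52, 0.208] pointing down, gripper open.
Joint ranges: [-3.11, 3.11], [-0.84, 2.01], [0.21, 2.61], [-1.34, 4.49], [0.05, 2.63], [-2.56, 2.56]. Speed limits (rad/s): [2.57, 2.57, 3.14, 3.14, 3.14, 3.14].

## Interface

Orientations are given as a 3x3 rotation matrix whose columns are the frame's x, y, z axes.
In Python, from rig import robot gives the robot as it stands. The module is installed in compiled form; this text tells all that it offers.
- The arm moves only by the tool move_arm, never from a script. Its arguments are lists of equal length, an entry for each row: "fingers": the opening, from 0 (shut) to 1 (fully open); "travel": the shift along the tool's x, y, z scaled (see below), a list of three; "rotation": the turn, a rotation vector about the tool's x, y, z scaled (see below), a list of three. A call has 1 to 8 rows; each row shifts and turns the commanded pose from where the row before left it, along the tool's axes as they then stand; what a row does not reach is not made up. The controller multiplies each number of a shift by 2.5 cm and each number of a turn by 0.15 rad. A row lasts 1/10 s, in which the tool goes at most 50 mm and 8.59 degrees, less where a joint would pass 70% of its speed; a pose out of reach is approached as far as the arm can. A call with a number of a shift or a turn outside -1 to 1 is refused whole. A call with a gripper value outside its range is refused whole. The fingers move at their own pace and stop on an object; the grip force is fixed at half the most. Time passes only in rows, so rows that do not move let the fingers close. It gives the time, the measured TCP pose, the force, the opening and the grip force at its end, in the units of the state.
- robot.sense(): the state, without advancing time (a new reading comes with each control period).
- robot.camera(name): name is "scene" or "top"; returns a dict with "color" (480x640x3 uint8, blue, green, red), "intrinsics" (3x3 intrinsics, pixels), "k1" (the pictures are not rectified: a ray, as slopes to the right and down, at radius r is drawn at 1 + k1 r^2 times it, then the intrinsics apply), "rvec" (rotation vector, rad) and "tvec" (3), from world to camera coordinates, as OpenCV has them. Camera axes: x right, y down, z forward; pixel columns grow to the right and rows downward; lengths in m; the calibration is good to about 2 mm. A picture is of the moment at which its call begins. There is no depth.
- robot.sign_off(): hands the job in; it is judged then, once.
Trained networks look in the newest picture that a camera, given by its name, has taken for a name from the list of things; names that differ only in an ending like _2 or _b are one class to them, and where a whole thing is asked for, a point or a joint stands for the part that bears it (a point fixed in the world has none). Each returns a list of dicts, best first, with "conf" (0 to 1); they miss things now and then, are a little off and sometimes report something else, mostly with a low value. They report only what shows in the picture. A call takes as long as a camera call. They do not tell look-alikes from the thing itself.
- robot.find_in(camera, query): "xy" ([column, row] in pixels, amid what is visible of it).
- robot.mark_of(camera, query): "xy" ([column, row] in pixels: a listed point, or the origin of a listed thing).
The state is a dict: "clock": time; "joints": joint angles; "joint_vel": joint speeds; "effort": joint torques, N m; "tool_pos": TCP position; "ee_rot": TCP orientation; "wrist_force": force on the tool from outside, world axes, zero at the start; "ft_torque": the same for the moment, N m; "gripper_width": finger opening in m; "grasp_force": force on a finger pad.
Only numpy, scipy, OpenCV 4.12 (cv2) and the standard library are available. Lean on these libraries where they do the work, as an engineer would, in place of code of your own. Each camera call takes 0.05 s, during which the arm holds its last target. There are 200 camera calls.

## Working session

There is one attempt and no reset: what is moved stays moved. The work goes in short steps, Python scripts to look and compute and a tool call to move; the robot and the scene stay as the last step left them, time stands still between calls to the robot, and variables do not carry over. Pictures are saved under pics/ and viewed, at most 10 in all, crops included, and the job is handed in when it is done.

Besides the shell and the picture viewer there is one more tool, called after "Call:" as name(argument=value, ...), one argument or row to a line, values as JSON. move_arm: Moves the arm, as the interface text tells. Its arguments: {"type":"object","properties":{"fingers":{"type":"array"},"travel":{"type":"array"},"rotation":{"type":"array"}},"required":["fingers","travel","rotation"]}

```bash
mkdir -p pics; cat > h.py <<'E'
import numpy as np, cv2
from rig import robot
def snap(n):
    c=robot.camera(n); return c
def proj(c,P):
    R=cv2.Rodrigues(np.array(c["rvec"],float))[0]; p=np.atleast_2d(P)@R.T+np.array(c["tvec"]).ravel()
    s=p[:,:2]/p[:,2:]; r2=(s**2).sum(1,keepdims=True); s=s*(1+c["k1"]*r2); K=np.array(c["intrinsics"])
    return s@K[:2,:2].T+K[:2,2]
def ray(c,uv):
    K=np.array(c["intrinsics"]); d=(np.array(uv,float)-K[:2,2])/[K[0,0],K[1,1]]
    s=d.copy()
    for _ in range(30): s=d/(1+c["k1"]*(s@s))
    R=cv2.Rodrigues(np.array(c["rvec"],float))[0]; t=np.array(c["tvec"]).ravel()
    v=R.T@np.array([*s,1]); return -R.T@t, v/np.linalg.norm(v)
def onz(c,uv,z):
    o,v=ray(c,uv); return o+v*(z-o[2])/v[2]
def tri(rs):
    A=0;b=0
    for o,v in rs:
        M=np.eye(3)-np.outer(v,v); A=A+M; b=b+M@o
    return np.linalg.solve(A,b)
E
python3 - <<'E'
from h import *
for n in("scene","top"):
    c=snap(n); cv2.imwrite(f"pics/{n}0.png",c["color"]); print(n,ray(c,(320,240)),c["k1"])
    for q in "shelf plate_face vase_short vase_mid vase_tall candle goblet ginger_jar bowl finial end_plate".split():
        print(q,[(np.round(d["xy"],1).tolist(),round(d["conf"],2)) for d in robot.find_in(n,q)] if q!="plate_face" else "", "M",[(np.round(d["xy"],1).tolist(),round(d["conf"],2)) for d in robot.mark_of(n,q)])
s=robot.sense();print({k:np.round(v,3).tolist() for k,v in s.items()})
E
```

```text
scene (array([ 1.32981753, -0.16029121,  1.12737066]), array([-0.63133028,  0.07914187, -0.77146526])) -0.06364369130154031
shelf [([357.9, 313.3], 0.76)] M [([434.7, 310.5], 0.74), ([357.1, 319.3], 0.68)]
plate_face  M [([430.0, 306.2], 0.56)]
vase_short [([396.2, 290.9], 0.57), ([192.3, 330.4], 0.43)] M [([394.4, 301.6], 0.69)]
vase_mid [([470.6, 180.8], 0.8), ([441.1, 227.9], 0.72), ([411.5, 191.7], 0.66)] M [([416.5, 228.8], 0.72), ([410.4, 176.6], 0.67), ([488.9, 185.5], 0.57)]
vase_tall [([200.6, 238.9], 0.92), ([237.2, 213.7], 0.61)] M [([208.1, 255.8], 0.81), ([241.4, 229.7], 0.63)]
candle [([293.5, 311.0], 0.85)] M [([297.2, 314.1], 0.79), ([195.1, 336.6], 0.59)]
goblet [([350.7, 223.8], 0.71)] M [([351.6, 236.3], 0.6)]
ginger_jar [] M [([515.7, 311.2], 0.84)]
bowl [([194.7, 329.8], 0.55)] M [([197.5, 335.6], 0.64)]
finial [([131.6, 271.2], 0.82), ([295.5, 311.7], 0.59)] M [([136.1, 278.3], 0.58)]
end_plate [([436.7, 295.5], 0.63)] M [([430.1, 307.2], 0.75)]
top (array([ 0.38779014, -0.01612351,  1.09001213]), array([ 0.10014981, -0.02123704, -0.9947457 ])) -0.04045456128978
[... 520 characters left out ...]
 [([289.2, 278.9], 0.57)] M [([291.6, 283.3], 0.95), ([446.3, 172.1], 0.2)]
ginger_jar [([137.3, 162.6], 0.58)] M [([145.2, 170.4], 0.57)]
bowl [([452.0, 164.0], 0.93)] M []
finial [([517.1, 253.8], 0.94)] M [([513.0, 253.7], 0.88), ([446.3, 263.7], 0.2)]
end_plate [] M [([225.0, 165.0], 0.83)]
{'clock': 2.2, 'joints': [-1.148, 0.32, 1.565, 0.0, 1.257, -0.02], 'joint_vel': [-0.001, 0.002, 0.001, 0.001, 0.0, 0.0], 'effort': [-0.0, -41.541, -23.442, -0.0, 0.0, -0.0], 'tool_pos': [0.246, -0.52, 0.208], 'ee_rot': [[0.904, 0.429, 0.0], [0.429, -0.904, -0.0], [0.0, 0.0, -1.0]], 'wrist_force': [0.062, -0.058, -0.367], 'ft_torque': [-0.009, -0.019, 0.017], 'grasp_force': 0.0, 'gripper_width': 0.085}
```

View pics/scene0.png

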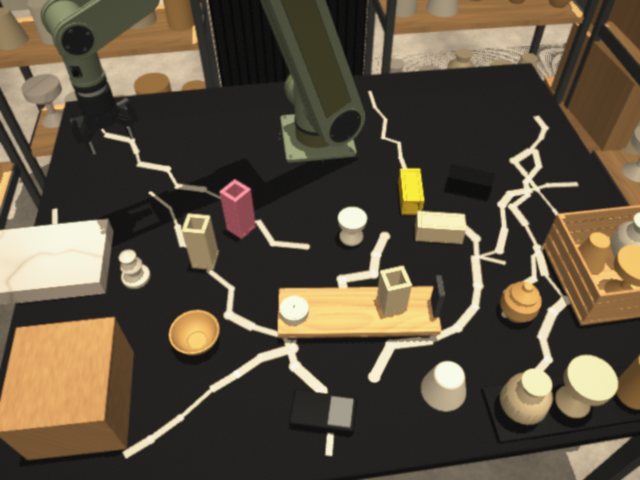

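View pics/top0.png

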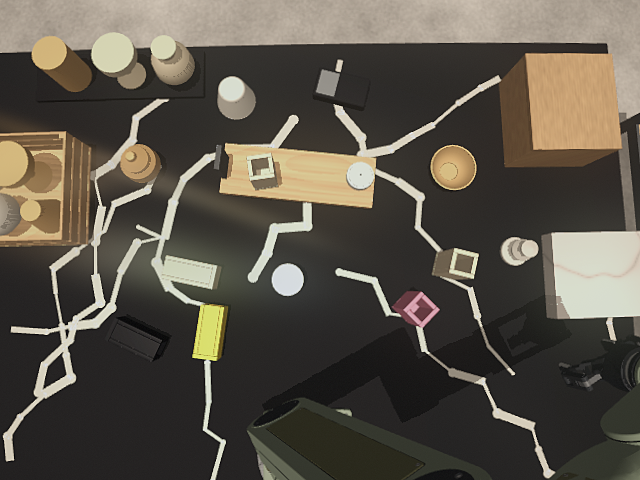

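The scene view shows the cream mid vase lying at (441,228), with yellow and black look-alikes beside it. The tall vase is at (200,240), with the pink look-alike at (237,210), and the short vase is on the board at (395,290) near the plate at (437,297). In the top view these are at (190,273), (457,262), (262,168) and (218,157). Next I'll zoom in to read the corners.

```bash
cat > zoom.py <<'E'
from h import *
def grid(tiles,fn,k=6,w=66,h=49):
    out=[]
    for im,x0,y0 in tiles:
        t=cv2.resize(im[y0:y0+h,x0:x0+w],None,fx=k,fy=k,interpolation=cv2.INTER_CUBIC)
        t=cv2.convertScaleAbs(t,alpha=1.0,beta=15)
        for x in range((-x0)%10,w,10):
            cv2.line(t,(x*k+k//2,0),(x*k+k//2,7),(0,255,255),1); cv2.putText(t,str(x0+x),(x*k-6,18),0,.35,(0,255,255),1)
        for y in range((-y0)%10,h,10):
            cv2.line(t,(0,y*k+k//2),(7,y*k+k//2),(0,255,255),1); cv2.putText(t,str(y0+y),(9,y*k+6),0,.35,(0,255,255),1)
        out.append(cv2.copyMakeBorder(t,0,4,0,4,0,value=(0,0,255)))
    cv2.imwrite(fn,np.vstack([np.hstack(out[i:i+2]) for i in range(0,len(out),2)]))
E
python3 - <<'E'
from zoom import *
t=cv2.imread("pics/top0.png");s=cv2.imread("pics/scene0.png")
grid([(t,211,137),(t,157,248),(t,426,238),(t,320,145)],"pics/z1.png")
grid([(s,368,260),(s,409,203),(s,176,204),(s,262,285)],"pics/z2.png",w=66,h=70,k=4) if 0 else grid([(s,375,262),(s,409,203),(s,172,210),(s,400,300)],"pics/z2.png",k=6,w=66,h=49)
E
```

```text
(no output)
```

View pics/z1.png

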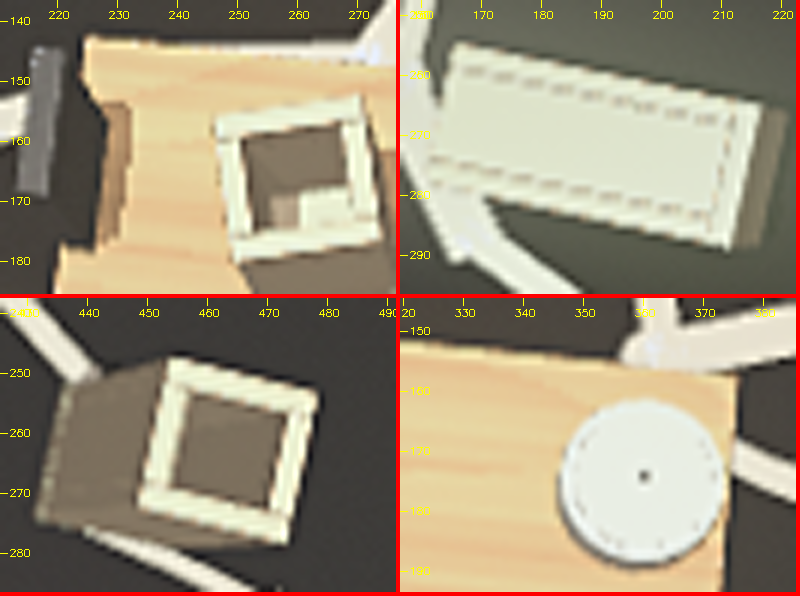

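View pics/z2.png

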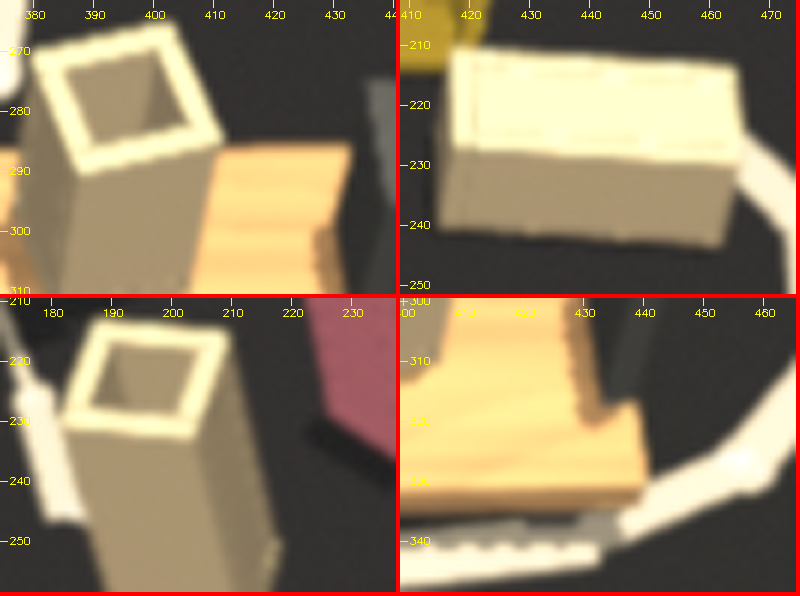

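The zooms give the rim corners. For the short vase these are top (247,156) to (274,176) and scene (380,270) to (412,284). For the mid vase's upper face they are top (166,255) to (212,289), and for the tall rim top (454,247) to (474,278). The end plate's grey top is at top (218,157). Now I'll fit the poses.

```bash
cat > fit.py <<'E'
from h import *
from scipy.optimize import least_squares
C={n:robot.camera(n) for n in("scene","top")}
def fitrect(obs,dim,p0,fixz=None):  # obs: list (cam,uv,corner(sx,sy)); pose x,y,z,yaw of a horizontal rectangle
    def res(p):
        c,s=np.cos(p[3]),np.sin(p[3]); r=[]
        for cam,uv,k in obs:
            a,b=k[0]*dim[0]/2,k[1]*dim[1]/2; z=p[2]+(k[2] if len(k)>2 else 0)
            r+=list(proj(C[cam],[p[0]+c*a-s*b,p[1]+s*a+c*b,z])[0]-uv)
        return r+([100*(p[2]-fixz)*10] if fixz is not None else [])
    f=least_squares(res,p0,loss="soft_l1"); return f.x,np.abs(res(f.x)).max(),np.round(res(f.x),1)
E
python3 - <<'E'
from fit import *
q=[(1,1),(1,-1),(-1,-1),(-1,1)] # rear-left, rear-right, front-right, front-left
T=[(246.9,156.25),(270.6,152.4),(274.1,176.25),(250.1,180.1)] # top order: rl, rr, fr, fl
def two(T,S,dim,z0,p):
    # scene picture: right=+y, down=+x -> order fr, fl, rl, rr
    S=dict(zip([(-1,-1),(-1,1),(1,1),(1,-1)],S))
    for cams in(("top",),("scene",),("top","scene")):
        obs=[("top",u,k) for u,k in zip(T,q) if "top" in cams]+[("scene",u,k) for k,u in S.items() if "scene" in cams]
        f=fitrect(obs,dim,p); print(cams,np.round(f[0],4),round(f[1],2))
    print(f[2].tolist())
g=lambda uv,z:onz(C["top"],uv,z)
for nm,T,S,dim,z in[
 ("short",T,[(380.1,269.9),(403.9,265.25),(411.75,284.4),(388.25,290.6)],(.054,.054),.14),
 ("mid",[(165.75,254.75),(216.9,264.9),(211.6,288.9),(161.25,278.6)],[(416.9,210.4),(464.75,213.25),(465.6,229.9),(417.75,227.25)],(.054,.12),.054),
 ("tall",[(453.9,247.25),(478.6,253.9),(473.6,278.4),(448.75,271.1)],[(187.4,213.25),(209.75,215.1),(203.6,232.75),(181.9,231.25)],(.054,.054),.14)]:
    c=np.mean([g(u,z) for u in T],0); print(nm); two(T,S,dim,z,[c[0],c[1],z,0])
# board
im=C["top"]["color"]; hsv=cv2.cvtColor(im,cv2.COLOR_BGR2HSV)
m=((hsv[...,0]>8)&(hsv[...,0]<25)&(hsv[...,1]>60)&(hsv[...,2]>120)).astype(np.uint8); m[:135]=0;m[215:]=0;m[:,:205]=0;m[:,385:]=0
m=cv2.morphologyEx(m,cv2.MORPH_OPEN,np.ones((3,3)))
h=cv2.convexHull(np.argwhere(m)[:,::-1].astype(np.float32)); a=cv2.approxPolyDP(h,6,True)[:,0]; print("board px",a.tolist(),"area",cv2.contourArea(h))
hp=h[:,0]
W=np.array([g(u,.04)[:2] for u in hp],np.float32); r=cv2.minAreaRect(W); print("board rect",r)
rr=np.array([g(u,.04) for u in[(224.75,142.75),(375.9,157.4)]]);d=rr[0]-rr[1];print("rear edge",rr,np.linalg.norm(d),-np.arctan2(d[0],d[1]))
print("plate top strip",[np.round(g(u,.13),4).tolist() for u in((221,144.7),(218.6,169.3),(216.9,145),(213.8,168.3))])
print("scene corner",onz(C["scene"],(440.4,331.25),.04))
for q2 in("candle","goblet"):
  print(q2,g(robot.find_in("top",q2)[0]["xy"],.03))
E
```

```text
short
('top',) [0.654  0.0909 0.1035 0.1346] 0.26
('scene',) [0.6414 0.0899 0.1322 0.1167] 0.55
('top', 'scene') [0.645  0.088  0.1374 0.1272] 1.04
[-1.0, -0.4, 0.2, -0.2, 0.2, 0.4, -0.9, 0.2, -0.4, 0.4, -0.7, -0.2, 0.3, 0.3, -0.3, -0.3]
mid
('top',) [ 0.4262  0.2632  0.0479 -0.2149] 0.53
('scene',) [ 0.435   0.2583  0.061  -0.2171] 0.52
('top', 'scene') [ 0.4261  0.2625  0.0504 -0.2161] 0.59
[0.1, 0.3, 0.1, 0.3, 0.4, -0.3, -0.6, -0.3, 0.3, 0.4, -0.5, 0.3, 0.3, -0.3, -0.0, -0.5]
tall
('top',) [ 0.4296 -0.3414  0.1292 -0.279 ] 0.64
('scene',) [ 0.4231 -0.3389  0.1309 -0.2458] 0.55
('top', 'scene') [ 0.4292 -0.3382  0.1378 -0.2653] 0.95
[0.0, -0.0, -0.0, -0.6, -0.3, -0.2, -0.2, 1.0, 0.1, 0.0, -0.1, 0.3, 0.1, 0.1, -0.9, -0.6]
board px [[375.0, 158.0], [371.0, 207.0], [219.0, 192.0], [226.0, 143.0]] area 7727.5
board rect ((0.6491394639015198, 0.01001390814781189), (0.3599782884120941, 0.12234190106391907), 83.05390167236328)
rear edge [[ 0.72996724  0.18180063  0.04      ]
 [ 0.68723242 -0.17549188  0.04      ]] 0.3598391352610069 -0.11904183880001716
plate top strip [[0.6965, 0.173, 0.13], [0.6421, 0.1781, 0.13], [0.696, 0.1819, 0.13], [0.6445, 0.1884, 0.13]]
scene corner [0.73365957 0.17851336 0.04      ]
candle [0.66605455 0.0951423  0.03      ]
goblet [0.40544883 0.03991817 0.03      ]
```

```bash
cat > plan.py <<'E'
from h import *
from scipy.spatial.transform import Rotation as Ro
import json
def down(th,tilt=0):  # tool y horizontal at angle th; tilt about tool y
    R=np.array([[-np.sin(th),np.cos(th),0],[np.cos(th),np.sin(th),0],[0,0,-1.]]).T
    return R@Ro.from_rotvec([0,tilt,0]).as_matrix()
def plan(wps,fing,P=None,R=None):
    """wps: (pos,R,maxstep_m); prints rounded rows in calls of 8"""
    s=robot.sense(); P=np.array(s["tool_pos"]) if P is None else np.array(P); R=np.array(s["ee_rot"]) if R is None else R
    rows=[]
    for p,Rt,st in wps:
        rv=Ro.from_matrix(R.T@Rt).as_rotvec()
        n=int(np.ceil(max(np.linalg.norm(p-P)/st,np.linalg.norm(rv)/.145,1)-1e-6))
        for i in range(n):
            k=n-i
            t=np.round(R.T@((p-P)/k)/.025,2); r=np.round(Ro.from_matrix(R.T@Rt).as_rotvec()/k/.15,2)
            t=np.clip(t,-1,1); r=np.clip(r,-1,1)
            P=P+R@t*.025; R=R@Ro.from_rotvec(r*.15).as_matrix(); rows.append((t,r))
    for i in range(0,len(rows),8):
        b=rows[i:i+8]; f=lambda a:json.dumps([[x+0 for x in v.tolist()] for v in a]).replace(" ","").replace("-0.0,","0,").replace("-0.0]","0]").replace("0.0,","0,").replace("0.0]","0]")
        print("F",[fing]*len(b),"T",f([x[0] for x in b]),"R",f([x[1] for x in b]))
    print("end",np.round(P,4)); return P,R
E
python3 - <<'E'
from plan import *
P,R=plan([(np.array([.645,.088,.208]),down(.127),.0245)],1)
plan([(np.array([.645,.088,.082]),down(.127),.021)],1,P,R)
E
```

```text
F [1, 1, 1, 1, 1, 1, 1, 1] T [[0.83,-0.5,0],[0.85,-0.47,0],[0.87,-0.43,0],[0.88,-0.4,0],[0.9,-0.36,0],[0.91,-0.32,0],[0.93,-0.28,0],[0.94,-0.24,0]] R [[0,0,-0.28],[0,0,-0.28],[0,0,-0.28],[0,0,-0.28],[0,0,-0.28],[0,0,-0.28],[0,0,-0.28],[0,0,-0.28]]
F [1, 1, 1, 1, 1, 1, 1, 1] T [[0.95,-0.2,0],[0.95,-0.16,0],[0.96,-0.12,0],[0.97,-0.08,0],[0.97,-0.04,0],[0.97,0,0],[0.97,0.04,0],[0.97,0.08,0]] R [[0,0,-0.28],[0,0,-0.28],[0,0,-0.28],[0,0,-0.28],[0,0,-0.28],[0,0,-0.28],[0,0,-0.28],[0,0,-0.28]]
F [1, 1, 1, 1, 1, 1, 1, 1] T [[0.96,0.12,0],[0.96,0.16,0],[0.95,0.2,0],[0.94,0.24,0],[0.93,0.28,0],[0.91,0.32,0],[0.9,0.35,0],[0.88,0.39,0]] R [[0,0,-0.28],[0,0,-0.28],[0,0,-0.28],[0,0,-0.28],[0,0,-0.28],[0,0,-0.28],[0,0,-0.28],[0,0,-0.28]]
F [1, 1, 1, 1, 1, 1] T [[0.87,0.43,0],[0.85,0.46,0],[0.83,0.5,0],[0.81,0.53,0],[0.79,0.56,0.01],[0.76,0.6,0]] R [[0,0,-0.27],[0,0,-0.28],[0,0,-0.27],[0,0,-0.28],[0,0,-0.27],[0,0,-0.28]]
end [0.645  0.0881 0.2081]
F [1, 1, 1, 1, 1, 1, 1] T [[0,0,0.72],[0,0,0.72],[0,0,0.72],[0,0,0.72],[0,0,0.72],[0,0,0.72],[0,0,0.72]] R [[0,0,0],[0,0,0],[0,0,0],[0,0,0],[0,0,0],[0,0,0],[0,0,0]]
end [0.645  0.0881 0.0821]
```

Call:
move_arm(
  fingers=[1,1,1,1,1,1,1,1],
  travel=[
    [0.83,-0.5,0],
    [0.85,-0.47,0],
    [0.87,-0.43,0],
    [0.88,-0.4,0],
    [0.9,-0.36,0],
    [0.91,-0.32,0],
    [0.93,-0.28,0],
    [0.94,-0.24,0],
  ],
  rotation=[
    [0,0,-0.28],
    [0,0,-0.28],
    [0,0,-0.28],
    [0,0,-0.28],
    [0,0,-0.28],
    [0,0,-0.28],
    [0,0,-0.28],
    [0,0,-0.28],
  ],
)

```text
clock: 3.2
tool_pos: [0.3533, -0.3568, 0.2085]
ee_rot: [[0.711, 0.704, 0.0], [0.704, -0.711, -0.0], [-0.0, 0.0, -1.0]]
wrist_force: [0.2, 0.1, 0.1]
gripper_width: 0.0853
grasp_force: 0.0
```

Call:
move_arm(
  fingers=[1,1,1,1,1,1,1,1],
  travel=[
    [0.95,-0.2,0],
    [0.95,-0.16,0],
    [0.96,-0.12,0],
    [0.97,-0.08,0],
    [0.97,-0.04,0],
    [0.97,0,0],
    [0.97,0.04,0],
    [0.97,0.08,0],
  ],
  rotation=[
    [0,0,-0.28],
    [0,0,-0.28],
    [0,0,-0.28],
    [0,0,-0.28],
    [0,0,-0.28],
    [0,0,-0.28],
    [0,0,-0.28],
    [0,0,-0.28],
  ],
)

```text
clock: 4.0
tool_pos: [0.4601, -0.1948, 0.2084]
ee_rot: [[0.439, 0.899, 0.0], [0.899, -0.439, -0.0], [-0.0, 0.0, -1.0]]
wrist_force: [0.2, -0.1, 0.5]
gripper_width: 0.0851
grasp_force: 0.0
```

Call:
move_arm(
  fingers=[1,1,1,1,1,1,1,1],
  travel=[
    [0.96,0.12,0],
    [0.96,0.16,0],
    [0.95,0.2,0],
    [0.94,0.24,0],
    [0.93,0.28,0],
    [0.91,0.32,0],
    [0.9,0.35,0],
    [0.88,0.39,0],
  ],
  rotation=[
    [0,0,-0.28],
    [0,0,-0.28],
    [0,0,-0.28],
    [0,0,-0.28],
    [0,0,-0.28],
    [0,0,-0.28],
    [0,0,-0.28],
    [0,0,-0.28],
  ],
)

```text
clock: 4.8
tool_pos: [0.5662, -0.0327, 0.2084]
ee_rot: [[0.118, 0.993, 0.0], [0.993, -0.118, -0.0], [-0.0, 0.0, -1.0]]
wrist_force: [0.8, -1.0, 0.5]
gripper_width: 0.0855
grasp_force: 0.0
```

Call:
move_arm(
  fingers=[1,1,1,1,1,1,1],
  travel=[
    [0.87,0.43,0],
    [0.85,0.46,0],
    [0.83,0.5,0],
    [0.81,0.53,0],
    [0.79,0.56,0],
    [0.76,0.6,0],
    [0,0,0],
  ],
  rotation=[
    [0,0,-0.27],
    [0,0,-0.28],
    [0,0,-0.27],
    [0,0,-0.28],
    [0,0,-0.27],
    [0,0,-0.28],
    [0,0,0],
  ],
)

```text
clock: 5.5
tool_pos: [0.6462, 0.0905, 0.2077]
ee_rot: [[-0.13, 0.992, 0.001], [0.992, 0.13, 0.001], [0.001, 0.001, -1.0]]
wrist_force: [-0.4, -0.5, 0.2]
gripper_width: 0.0857
grasp_force: 0.0
```

Call:
move_arm(
  fingers=[1,1,1,1,1,1,1,1],
  travel=[
    [0,-0.1,0.72],
    [0,0,0.72],
    [0,0,0.72],
    [0,0,0.72],
    [0,0,0.72],
    [0,0,0.72],
    [0,0,0.72],
    [0,0,0],
  ],
  rotation=[
    [0,0,0],
    [0,0,0],
    [0,0,0],
    [0,0,0],
    [0,0,0],
    [0,0,0],
    [0,0,0],
    [0,0,0],
  ],
)

```text
clock: 6.3
tool_pos: [0.6402, 0.0868, 0.0797]
ee_rot: [[-0.126, 0.992, -0.006], [0.992, 0.126, -0.001], [-0.0, -0.006, -1.0]]
wrist_force: [-1.0, -0.6, 0.5]
gripper_width: 0.085
grasp_force: 0.0
```

Call:
move_arm(
  fingers=[0,0,0,0,0,0,0,0],
  travel=[
    [0,0,0],
    [0,0,0],
    [0,0,0],
    [0,0,0],
    [0,0,0],
    [0,0,0],
    [0,0,0],
    [0,0,0],
  ],
  rotation=[
    [0,0,0],
    [0,0,0],
    [0,0,0],
    [0,0,0],
    [0,0,0],
    [0,0,0],
    [0,0,0],
    [0,0,0],
  ],
)

```text
clock: 7.1
tool_pos: [0.644, 0.0878, 0.0841]
ee_rot: [[-0.127, 0.992, 0.004], [0.992, 0.127, 0.0], [-0.0, 0.004, -1.0]]
wrist_force: [1.8, -1.0, 6.3]
gripper_width: 0.0534
grasp_force: 64.4
```

```bash
cat > board.py <<'E'
from plan import *
BC=np.array([.649,.010]);BY=-.120
ex=np.array([np.cos(BY),np.sin(BY)]);ey=np.array([-np.sin(BY),np.cos(BY)])
def W(xb,yb,z): return np.array([*(BC+xb*ex+yb*ey),z])
def inb(p): d=np.array(p)[:2]-BC; return np.round([d@ex,d@ey],4)
E
python3 - <<'E'
from board import *
for i in range(4):
    robot.camera("top"); s=robot.sense(); print(np.round(s["tool_pos"],4),np.round(s["wrist_force"],1),np.arctan2(s["ee_rot"][1][1],s["ee_rot"][0][1]))
P=np.array([.644,.0878,.084]);R=down(.127)
P,R=plan([(P+[0,0,.012],R,.01)],0,P,R)
plan([(W(0,.130,.096),down(BY),.0125)],0,P,R)
E
```

```text
[0.644  0.0878 0.0841] [ 2.2 -0.3  7.4] 0.1275972324340193
[0.644  0.0877 0.0841] [ 1.4 -1.1  6. ] 0.1274884539139024
[0.644  0.0878 0.0841] [ 0.8 -0.9  6.3] 0.12760006614081892
[0.644  0.0878 0.0841] [ 1.2 -0.6  6. ] 0.12757758980706344
F [0, 0] T [[0,0,-0.24],[0,0,-0.24]] R [[0,0,0],[0,0,0]]
end [0.644  0.0878 0.096 ]
F [0, 0, 0, 0, 0] T [[0.39,0.22,0],[0.4,0.19,0],[0.4,0.18,0],[0.41,0.15,0],[0.42,0.14,0]] R [[0,0,0.33],[0,0,0.33],[0,0,0.33],[0,0,0.33],[0,0,0.33]]
end [0.6646 0.139  0.096 ]
```

Call:
move_arm(
  fingers=[0,0,0,0,0,0,0,0],
  travel=[
    [0,0,-0.24],
    [0,0,-0.24],
    [0.39,0.22,0],
    [0.4,0.19,0],
    [0.4,0.18,0],
    [0.41,0.15,0],
    [0.42,0.14,0],
    [0,0,0],
  ],
  rotation=[
    [0,0,0],
    [0,0,0],
    [0,0,0.33],
    [0,0,0.33],
    [0,0,0.33],
    [0,0,0.33],
    [0,0,0.33],
    [0,0,0],
  ],
)

```text
clock: 8.1
tool_pos: [0.6628, 0.1402, 0.0936]
ee_rot: [[0.118, 0.993, -0.001], [0.993, -0.118, 0.0], [0.0, -0.001, -1.0]]
wrist_force: [-0.5, -0.1, -3.4]
gripper_width: 0.0532
grasp_force: 63.5
```

Call:
move_arm(
  fingers=[0,0,0],
  travel=[
    [0,0,0],
    [0,0,0],
    [0,0,0],
  ],
  rotation=[
    [0,0,0],
    [0,0,0],
    [0,0,0],
  ],
)

```text
clock: 8.4
tool_pos: [0.6628, 0.1384, 0.0943]
ee_rot: [[0.12, 0.993, -0.001], [0.993, -0.12, -0.0], [-0.0, -0.0, -1.0]]
wrist_force: [0.5, -0.3, -4.8]
gripper_width: 0.0532
grasp_force: 63.5
```

```bash
python3 - <<'E'
from board import *
from zoom import grid
t=robot.camera("top");s=robot.camera("scene");S=robot.sense()
print(np.round(S["tool_pos"],4),inb(S["tool_pos"]),np.round(S["wrist_force"],1),np.arctan2(S["ee_rot"][1][1],S["ee_rot"][0][1]))
for n,c in(("top",t),("scene",s)):
    cv2.imwrite(f"pics/{n}1.png",c["color"])
grid([(t["color"],205,132),(s["color"],390,255)],"pics/z3.png",w=66,h=66)
E
```

```text
[0.6629 0.1385 0.0943] [-0.0016  0.1293] [-0.5  0.7 -3.5] -0.12023037399656833
```

View pics/z3.png

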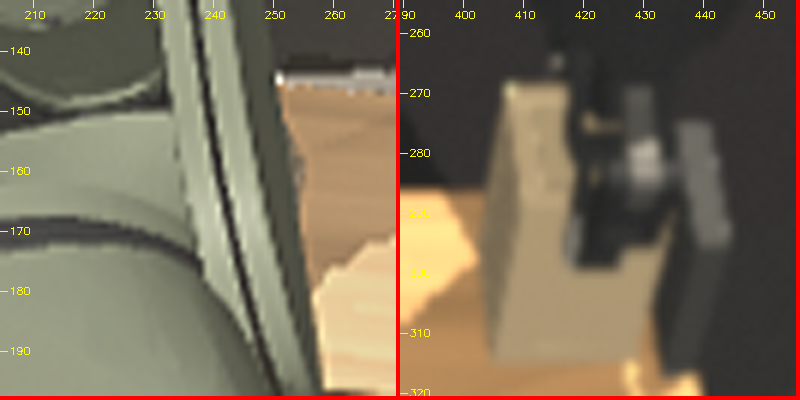

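The scene crop shows the short vase held upright, rear face at columns 405–432, with the end plate to its right (437–444) and a small gap between them.

Call:
move_arm(
  fingers=[0,0,0,0,0,0,0,0],
  travel=[
    [0,0.06,0.12],
    [0.1,0,0.12],
    [0.1,0,0.08],
    [0.08,0,0.06],
    [0.04,0,0],
    [0,0,0],
    [0,0,0],
    [0,0,0],
  ],
  rotation=[
    [0,0,0],
    [0,0,0],
    [0,0,0],
    [0,0,0],
    [0,0,0],
    [0,0,0],
    [0,0,0],
    [0,0,0],
  ],
)

```text
clock: 9.3
tool_pos: [0.6656, 0.1467, 0.0849]
ee_rot: [[0.12, 0.993, 0.0], [0.993, -0.12, -0.0], [-0.0, 0.0, -1.0]]
wrist_force: [-0.8, 0.4, -3.4]
gripper_width: 0.0533
grasp_force: 63.6
```

```bash
cat > st.py <<'E'
from board import *
S=robot.sense(); f=np.array(S["wrist_force"]);print(round(S["clock"],2),np.round(S["tool_pos"],4),"board",inb(S["tool_pos"]),"F x,y,z board",np.round([f[:2]@ex,f[:2]@ey,f[2]],1),"th",round(np.arctan2(S["ee_rot"][1][1],S["ee_rot"][0][1]),4),"j",np.round(S["joints"],2),"w",round(S["gripper_width"],4))
E
python3 st.py
```

```text
9.3 [0.6656 0.1467 0.0849] board [1.000e-04 1.377e-01] F x,y,z board [-0.8  0.3 -3.4] th -0.12 j [ 0.2   0.57  1.47 -0.    1.1   0.32] w 0.0533
```

Call:
move_arm(
  fingers=[0,0,0,0,0,0],
  travel=[
    [0.03,0,0],
    [0.03,0,0],
    [0.02,0,0],
    [0,0,0],
    [0,0,0],
    [0,0,0],
  ],
  rotation=[
    [0,0,0],
    [0,0,0],
    [0,0,0],
    [0,0,0],
    [0,0,0],
    [0,0,0],
  ],
)

```text
clock: 9.9
tool_pos: [0.6658, 0.1483, 0.0849]
ee_rot: [[0.12, 0.993, -0.0], [0.993, -0.12, -0.001], [-0.001, 0.0, -1.0]]
wrist_force: [-0.1, -3.1, -3.0]
gripper_width: 0.0535
grasp_force: 63.6
```

Call:
move_arm(
  fingers=[0,0,0],
  travel=[
    [0.02,0,0],
    [0,0,0],
    [0,0,0],
  ],
  rotation=[
    [0,0,0],
    [0,0,0],
    [0,0,0],
  ],
)

```text
clock: 10.2
tool_pos: [0.6658, 0.1483, 0.0849]
ee_rot: [[0.12, 0.993, -0.0], [0.993, -0.12, -0.002], [-0.002, 0.0, -1.0]]
wrist_force: [-0.8, -4.7, -0.7]
gripper_width: 0.0533
grasp_force: 63.7
```

Call:
move_arm(
  fingers=[0,0,0],
  travel=[
    [0.02,0,0],
    [0,0,0],
    [0,0,0],
  ],
  rotation=[
    [0,0,0],
    [0,0,0],
    [0,0,0],
  ],
)

```text
clock: 10.5
tool_pos: [0.6658, 0.1483, 0.0849]
ee_rot: [[0.12, 0.993, -0.0], [0.993, -0.12, -0.002], [-0.002, -0.0, -1.0]]
wrist_force: [-1.0, -6.3, -0.7]
gripper_width: 0.0531
grasp_force: 63.8
```

Call:
move_arm(
  fingers=[0,0,0],
  travel=[
    [-0.02,0,0.02],
    [0,0,0.02],
    [0,0,0],
  ],
  rotation=[
    [0,0,0],
    [0,0,0],
    [0,0,0],
  ],
)

```text
clock: 10.8
tool_pos: [0.6659, 0.1483, 0.0841]
ee_rot: [[0.12, 0.993, 0.0], [0.993, -0.12, -0.001], [-0.001, 0.0, -1.0]]
wrist_force: [-0.7, -5.5, 0.3]
gripper_width: 0.053
grasp_force: 63.9
```

Call:
move_arm(
  fingers=[1,1,1,1,1,1],
  travel=[
    [0,0,0],
    [0,0,0],
    [0,0,0],
    [0,0,0],
    [0,0,0],
    [0,0,0],
  ],
  rotation=[
    [0,0,0],
    [0,0,0],
    [0,0,0],
    [0,0,0],
    [0,0,0],
    [0,0,0],
  ],
)

```text
clock: 11.4
tool_pos: [0.6659, 0.1494, 0.0838]
ee_rot: [[0.12, 0.993, 0.0], [0.993, -0.12, 0.0], [0.0, 0.0, -1.0]]
wrist_force: [1.3, -0.4, 0.2]
gripper_width: 0.0857
grasp_force: 0.0
```

```bash
python3 st.py
```

```text
11.4 [0.6659 0.1494 0.0838] board [1.000e-04 1.404e-01] F x,y,z board [ 1.3 -0.3  0.2] th -0.1199 j [0.2  0.58 1.47 0.   1.1  0.32] w 0.0857
```

```bash
python3 - <<'E'
from board import *
th=-.216; Rg=down(th,-.785); G=np.array([.426,.2625,.031])+.019*Rg[:,2]
S=robot.sense();P0=np.array(S["tool_pos"])
P,R=plan([(P0+[0,0,.12],down(BY),.024)],1,P0,down(BY))
print("pre",G-.09*Rg[:,2],"G",G)
P,R=plan([(G-.09*Rg[:,2],Rg,.0245)],1,P,R)
plan([(G,Rg,.016)],1,P,R)
E
```

```text
F [1, 1, 1, 1, 1] T [[0,0,-0.96],[0,0,-0.96],[0,0,-0.96],[0,0,-0.96],[0,0,-0.96]] R [[0,0,0],[0,0,0],[0,0,0],[0,0,0],[0,0,0]]
end [0.6659 0.1494 0.2038]
pre [0.43675578 0.31151843 0.08122457] G [0.42312169 0.24938239 0.01755962]
F [1, 1, 1, 1, 1, 1, 1, 1] T [[0.41,-0.76,0.38],[0.43,-0.76,0.35],[0.44,-0.76,0.33],[0.46,-0.77,0.31],[0.47,-0.77,0.28],[0.48,-0.77,0.25],[0.49,-0.77,0.23],[0.49,-0.78,0.2]] R [[0.02,-0.4,0.05],[0.02,-0.4,0.05],[0.02,-0.4,0.05],[0.02,-0.4,0.05],[0.02,-0.4,0.05],[0.02,-0.4,0.04],[0.02,-0.4,0.05],[0.02,-0.4,0.05]]
F [1, 1, 1, 1, 1] T [[0.5,-0.78,0.17],[0.5,-0.78,0.15],[0.51,-0.79,0.12],[0.51,-0.79,0.09],[0.5,-0.79,0.06]] R [[0.02,-0.41,0.04],[0.02,-0.4,0.05],[0.01,-0.41,0.04],[0.02,-0.4,0.05],[0.01,-0.41,0.04]]
end [0.4368 0.3115 0.0812]
F [1, 1, 1, 1, 1, 1] T [[0,0,0.6],[0,0,0.6],[0,0,0.6],[0,0,0.6],[0,0,0.6],[0,0,0.6]] R [[0,0,0],[0,0,0],[0,0,0],[0,0,0],[0,0,0],[0,0,0]]
end [0.4232 0.2493 0.0175]
```

Call:
move_arm(
  fingers=[1,1,1,1,1],
  travel=[
    [0,0,-0.96],
    [0,0,-0.96],
    [0,0,-0.96],
    [0,0,-0.96],
    [0,0,-0.96],
  ],
  rotation=[
    [0,0,0],
    [0,0,0],
    [0,0,0],
    [0,0,0],
    [0,0,0],
  ],
)

```text
clock: 11.9
tool_pos: [0.6657, 0.1493, 0.2048]
ee_rot: [[0.12, 0.993, 0.0], [0.993, -0.12, 0.0], [0.0, 0.0, -1.0]]
wrist_force: [0.7, 0.1, -0.1]
gripper_width: 0.0851
grasp_force: 0.0
```

Call:
move_arm(
  fingers=[1,1,1,1,1,1,1,1],
  travel=[
    [0.41,-0.76,0.38],
    [0.43,-0.76,0.35],
    [0.44,-0.76,0.33],
    [0.46,-0.77,0.31],
    [0.47,-0.77,0.28],
    [0.48,-0.77,0.25],
    [0.49,-0.77,0.23],
    [0.49,-0.78,0.2],
  ],
  rotation=[
    [0.02,-0.4,0.05],
    [0.02,-0.4,0.05],
    [0.02,-0.4,0.05],
    [0.02,-0.4,0.05],
    [0.02,-0.4,0.05],
    [0.02,-0.4,0.04],
    [0.02,-0.4,0.05],
    [0.02,-0.4,0.05],
  ],
)

```text
clock: 12.7
tool_pos: [0.5243, 0.25, 0.1282]
ee_rot: [[0.156, 0.983, -0.091], [0.872, -0.181, -0.455], [-0.464, -0.009, -0.886]]
wrist_force: [0.6, 0.4, 0.3]
gripper_width: 0.0858
grasp_force: 0.0
```

Call:
move_arm(
  fingers=[1,1,1,1,1,1,1],
  travel=[
    [0.5,-0.78,0.17],
    [0.5,-0.78,0.15],
    [0.51,-0.79,0.12],
    [0.51,-0.79,0.09],
    [0.5,-0.79,0.06],
    [0,0,0],
    [0,0,0],
  ],
  rotation=[
    [0.02,-0.41,0.04],
    [0.02,-0.4,0.05],
    [0.01,-0.41,0.04],
    [0.02,-0.4,0.05],
    [0.01,-0.41,0.04],
    [0,0,0],
    [0,0,0],
  ],
)

```text
clock: 13.4
tool_pos: [0.4368, 0.3116, 0.0807]
ee_rot: [[0.15, 0.977, -0.15], [0.691, -0.212, -0.691], [-0.707, 0.0, -0.707]]
wrist_force: [0.0, -0.5, 0.8]
gripper_width: 0.0853
grasp_force: 0.0
```

```bash
python3 - <<'E'
from board import *
t=robot.camera("top");s=robot.camera("scene");S=robot.sense();print(np.round(S["tool_pos"],4),np.round(S["joints"],2),np.round(S["ee_rot"],3).tolist())
cv2.imwrite("pics/p4.png",np.hstack([t["color"][120:420,40:440],s["color"][120:420,240:640]]))
th=-.216; Rg=down(th,-.785); G=np.array([.426,.2625,.031])+.019*Rg[:,2]
plan([(G,Rg,.016)],1)
E
```

```text
[0.4376 0.311  0.0818] [ 0.83  0.74  1.42 -0.37  1.68  1.14] [[0.153, 0.977, -0.15], [0.692, -0.214, -0.69], [-0.706, 0.001, -0.708]]
F [1, 1, 1, 1, 1, 1] T [[0,-0.01,0.6],[0,-0.01,0.6],[0.01,-0.01,0.6],[0,0,0.6],[0.01,-0.01,0.6],[0,0,0.61]] R [[0,0,0],[0,0,0],[0,0,0],[0,0,0],[0,0,0],[0.01,-0.01,-0.01]]
end [0.4231 0.2493 0.0175]
```

View pics/p4.png

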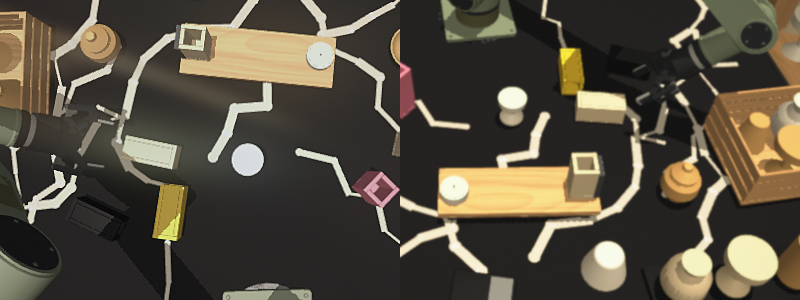

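The left half shows the gripper tilted at (100,140), lined up with the lying mid vase at (150,150). The short vase stands square by the plate at (195,40). I'll approach along the tool axis and grip.

Call:
move_arm(
  fingers=[1,1,1,1,1,1,1],
  travel=[
    [0,-0.01,0.6],
    [0,-0.01,0.6],
    [0,-0.01,0.6],
    [0,0,0.6],
    [0,0,0.6],
    [0,0,0.6],
    [0,0,0],
  ],
  rotation=[
    [0,0,0],
    [0,0,0],
    [0,0,0],
    [0,0,0],
    [0,0,0],
    [0,0,0],
    [0,0,0],
  ],
)

```text
clock: 14.2
tool_pos: [0.4224, 0.2472, 0.0178]
ee_rot: [[0.153, 0.976, -0.153], [0.69, -0.216, -0.691], [-0.708, -0.0, -0.707]]
wrist_force: [-0.2, 0.2, 1.0]
gripper_width: 0.0854
grasp_force: 0.0
```

Call:
move_arm(
  fingers=[0,0,0,0,0,0,0,0],
  travel=[
    [0,0,0],
    [0,0,0],
    [0,0,0],
    [0,0,0],
    [0,0,0],
    [0,0,0],
    [0,0,0],
    [0,0,0],
  ],
  rotation=[
    [0,0,0],
    [0,0,0],
    [0,0,0],
    [0,0,0],
    [0,0,0],
    [0,0,0],
    [0,0,0],
    [0,0,0],
  ],
)

```text
clock: 15.0
tool_pos: [0.4236, 0.2502, 0.0184]
ee_rot: [[0.153, 0.977, -0.148], [0.692, -0.213, -0.69], [-0.706, 0.003, -0.708]]
wrist_force: [2.9, 1.9, 6.6]
gripper_width: 0.0529
grasp_force: 64.2
```

```bash
python3 st.py; python3 - <<'E'
from board import *
S=robot.sense();print(np.round(S["ee_rot"],4).tolist())
E
```

```text
15.0 [0.4236 0.2502 0.0184] board [-0.2526  0.2114] F x,y,z board [2.6 2.3 6.6] th -0.2145 j [ 0.78  0.75  1.61 -0.4   1.48  1.18] w 0.0529
[[0.1527, 0.9771, -0.1484], [0.6918, -0.2129, -0.69], [-0.7058, 0.0027, -0.7084]]
```

```bash
cat > mid.py <<'E'
from board import *
S=robot.sense();P0=np.array(S["tool_pos"]);R0=np.array(S["ee_rot"])
x=R0[:,1].copy();x[2]=0;x/=np.linalg.norm(x); m=np.array([-x[1],x[0],0]); Rv=np.array([x,np.cross(m,x),m]).T
ov=np.array([.426,.2625,.027])-.06*m; 
print("m",m,"vase y",Rv[:,1])
Rtv=R0.T@Rv; ptv=R0.T@(ov-P0)
# vase x,y only: along-finger-closing offset is centred on the tool
ptv[1]=0
np.savez("mid.npz",Rtv=Rtv,ptv=ptv)
def tool_for(o,yaw):
    c,s=np.cos(yaw),np.sin(yaw); RV=np.array([[c,-s,0],[s,c,0],[0,0,1]]); R=RV@Rtv.T
    return o-R@ptv,R
if __name__=="__main__":
    P,R=plan([(P0+[0,0,.15],R0,.0245)],0,P0,R0)
    p,Rt=tool_for(W(0,.078,.165),BY); print("hover",p)
    P,R=plan([(p,Rt,.0235)],0,P,R)
E
python3 mid.py
```

```text
m [0.21289212 0.97707571 0.        ] vase y [ 0.  0. -1.]
F [0, 0, 0, 0, 0, 0, 0] T [[-0.6,0,-0.61],[-0.61,0,-0.61],[-0.6,0,-0.61],[-0.61,0,-0.61],[-0.6,0.01,-0.6],[-0.61,0,-0.61],[-0.6,0.01,-0.6]] R [[0,0,0],[0,0,0],[0,0,0],[0,0,0],[0,0,0],[0,0,0],[0,0,0]]
end [0.4237 0.2502 0.1683]
hover [0.65938727 0.09595162 0.21241877]
F [0, 0, 0, 0, 0, 0, 0, 0] T [[-0.31,0.81,0.12],[-0.33,0.81,0.09],[-0.35,0.8,0.04],[-0.35,0.8,0],[-0.36,0.8,-0.04],[-0.36,0.8,-0.09],[-0.35,0.79,-0.13],[-0.34,0.79,-0.17]] R [[0,0.8,-0.05],[0,0.81,-0.05],[0,0.8,-0.05],[0,0.81,-0.05],[0,0.81,-0.05],[0,0.8,-0.05],[0,0.81,-0.05],[0,0.8,-0.05]]
F [0, 0, 0, 0, 0] T [[-0.32,0.79,-0.21],[-0.3,0.79,-0.25],[-0.27,0.79,-0.28],[-0.25,0.78,-0.31],[-0.21,0.78,-0.34]] R [[0.01,0.81,-0.05],[0.01,0.8,-0.05],[0,0.81,-0.06],[0.01,0.8,-0.05],[0,0.81,-0.06]]
end [0.6594 0.096  0.2124]
```

Call:
move_arm(
  fingers=[0,0,0,0,0,0,0],
  travel=[
    [-0.6,0,-0.61],
    [-0.61,0,-0.61],
    [-0.6,0,-0.61],
    [-0.61,0,-0.61],
    [-0.6,0.01,-0.6],
    [-0.61,0,-0.61],
    [-0.6,0.01,-0.6],
  ],
  rotation=[
    [0,0,0],
    [0,0,0],
    [0,0,0],
    [0,0,0],
    [0,0,0],
    [0,0,0],
    [0,0,0],
  ],
)

```text
clock: 15.7
tool_pos: [0.4226, 0.25, 0.1671]
ee_rot: [[0.15, 0.977, -0.151], [0.692, -0.213, -0.69], [-0.706, -0.001, -0.708]]
wrist_force: [0.4, 0.1, -3.9]
gripper_width: 0.0531
grasp_force: 63.8
```

Call:
move_arm(
  fingers=[0,0,0,0,0,0,0,0],
  travel=[
    [-0.31,0.81,0.12],
    [-0.33,0.81,0.09],
    [-0.35,0.8,0.04],
    [-0.35,0.8,0],
    [-0.36,0.8,-0.04],
    [-0.36,0.8,-0.09],
    [-0.35,0.79,-0.13],
    [-0.34,0.79,-0.17],
  ],
  rotation=[
    [0,0.8,-0.05],
    [0,0.81,-0.05],
    [0,0.8,-0.05],
    [0,0.81,-0.05],
    [0,0.81,-0.05],
    [0,0.8,-0.05],
    [0,0.81,-0.05],
    [0,0.8,-0.05],
  ],
)

```text
clock: 16.5
tool_pos: [0.5677, 0.1541, 0.1945]
ee_rot: [[0.159, 0.987, 0.013], [0.97, -0.159, 0.185], [0.185, -0.017, -0.983]]
wrist_force: [-0.9, 1.5, -5.0]
gripper_width: 0.0528
grasp_force: 63.7
```

Call:
move_arm(
  fingers=[0,0,0,0,0,0,0],
  travel=[
    [-0.32,0.79,-0.21],
    [-0.3,0.79,-0.25],
    [-0.27,0.79,-0.28],
    [-0.25,0.78,-0.31],
    [-0.21,0.78,-0.34],
    [0,0,0],
    [0,0,0],
  ],
  rotation=[
    [0.01,0.81,-0.05],
    [0.01,0.8,-0.05],
    [0,0.81,-0.06],
    [0.01,0.8,-0.05],
    [0,0.81,-0.06],
    [0,0,0],
    [0,0,0],
  ],
)

```text
clock: 17.2
tool_pos: [0.6581, 0.094, 0.2086]
ee_rot: [[0.092, 0.992, 0.083], [0.701, -0.124, 0.702], [0.707, -0.006, -0.707]]
wrist_force: [-0.7, 0.5, -3.2]
gripper_width: 0.0531
grasp_force: 64.1
```

```bash
cat > midst.py <<'E'
from board import *
d=np.load("mid.npz");Rtv,ptv=d["Rtv"],d["ptv"]
def tool_for(o,yaw):
    c,s=np.cos(yaw),np.sin(yaw); RV=np.array([[c,-s,0],[s,c,0],[0,0,1]]); R=RV@Rtv.T
    return o-R@ptv,R
S=robot.sense();P=np.array(S["tool_pos"]);R=np.array(S["ee_rot"]);RV=R@Rtv;o=P+R@ptv
f=np.array(S["wrist_force"]);print(round(S["clock"],2),"vase o board",inb(o),"z",round(o[2],4),"axis",np.round(RV[:,2],4),"yaw",round(np.arctan2(RV[1,0],RV[0,0]),4),"F",np.round([f[:2]@ex,f[:2]@ey,f[2]],1),"j",np.round(S["joints"],2),"w",round(S["gripper_width"],4))
E
python3 midst.py;python3 - <<'E'
from midst import *
p,Rt=tool_for(W(0,.080,.048),BY)
plan([(p,Rt,.0165)],0)
t=robot.camera("top");s=robot.camera("scene")
cv2.imwrite("pics/p5.png",np.hstack([t["color"][80:280,170:420],s["color"][180:380,250:500]]).repeat(2,0).repeat(2,1)[:, :1000])
im=cv2.imread("pics/p5.png");cv2.imwrite("pics/p5.png",cv2.resize(im,(800,320)))
E
```

```text
17.2 vase o board [-0.0014  0.0758] z 0.1612 axis [0.0064 0.0014 1.    ] yaw -0.1218 F [-0.7  0.4 -3.2] j [-0.24  0.5   1.53  0.81  1.33 -0.41] w 0.0531
17.2 vase o board [-0.0014  0.0758] z 0.1612 axis [0.0064 0.0014 1.    ] yaw -0.1218 F [-0.7  0.4 -3.2] j [-0.24  0.5   1.53  0.81  1.33 -0.41] w 0.0531
F [0, 0, 0, 0, 0, 0, 0] T [[-0.44,0.01,0.47],[-0.44,0.01,0.47],[-0.44,0.01,0.48],[-0.44,0.01,0.47],[-0.44,0.01,0.48],[-0.44,0,0.47],[-0.45,0.01,0.48]] R [[0,0,-0.01],[0,0,0],[0,0,-0.01],[-0.01,0,0],[0,0,-0.01],[-0.01,0.01,0],[0,0,-0.01]]
end [0.6597 0.0979 0.0953]
```

View pics/p5.png

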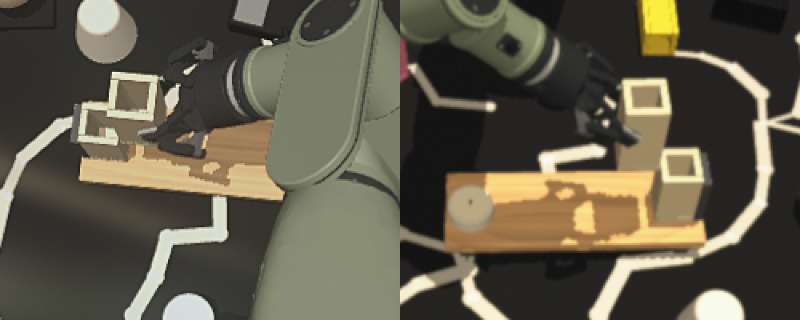

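The mid vase is upright, mouth up, at (135,95) in the left half and (645,110) in the right half, clear of the short vase. I'll lower it.

Call:
move_arm(
  fingers=[0,0,0,0,0,0,0,0],
  travel=[
    [-0.44,0.01,0.47],
    [-0.44,0.01,0.47],
    [-0.44,0.01,0.48],
    [-0.44,0.01,0.47],
    [-0.44,0.01,0.48],
    [-0.44,0,0.47],
    [-0.4,0.01,0.43],
    [0,0,0],
  ],
  rotation=[
    [0,0,-0.01],
    [0,0,0],
    [0,0,-0.01],
    [-0.01,0,0],
    [0,0,-0.01],
    [-0.01,0.01,0],
    [0,0,-0.01],
    [0,0,0],
  ],
)

```text
clock: 18.1
tool_pos: [0.6595, 0.0993, 0.0964]
ee_rot: [[0.086, 0.993, 0.085], [0.7, -0.121, 0.704], [0.709, -0.0, -0.705]]
wrist_force: [0.4, 0.8, -4.3]
gripper_width: 0.0528
grasp_force: 64.0
```

Call:
move_arm(
  fingers=[0,0],
  travel=[
    [0,0,0],
    [0,0,0],
  ],
  rotation=[
    [0,0,0],
    [0,0,0],
  ],
)

```text
clock: 18.3
tool_pos: [0.6614, 0.099, 0.1003]
ee_rot: [[0.081, 0.993, 0.09], [0.7, -0.121, 0.703], [0.709, 0.006, -0.705]]
wrist_force: [-0.5, -0.2, -3.9]
gripper_width: 0.0535
grasp_force: 64.0
```

```bash
python3 midst.py; python3 - <<'E'
from midst import *
p,Rt=tool_for(W(0,.0845,.0415),BY)
plan([(p,Rt,.003)],0)
E
```

```text
18.3 vase o board [0.0019 0.0813] z 0.0529 axis [-6.1e-03 -2.0e-04  1.0e+00] yaw -0.1189 F [-0.5 -0.3 -3.9] j [-0.24  0.61  1.65  0.87  1.17 -0.59] w 0.0535
18.3 vase o board [0.0019 0.0813] z 0.0529 axis [-6.1e-03 -2.0e-04  1.0e+00] yaw -0.1189 F [-0.5 -0.3 -3.9] j [-0.24  0.61  1.65  0.87  1.17 -0.59] w 0.0535
F [0, 0, 0, 0] T [[-0.06,-0.02,0.1],[-0.06,-0.02,0.1],[-0.06,-0.01,0.11],[-0.05,-0.02,0.1]] R [[0.01,0,0.01],[0,0,0.01],[0.01,0,0.01],[0,-0.01,0]]
end [0.6601 0.1024 0.089 ]
```

Call:
move_arm(
  fingers=[0,0,0,0,0,0,0],
  travel=[
    [-0.06,-0.02,0.1],
    [-0.06,-0.02,0.1],
    [-0.06,-0.02,0.1],
    [-0.05,-0.02,0.1],
    [0,0,0],
    [0,0,0],
    [0,0,0],
  ],
  rotation=[
    [0.01,0,0.01],
    [0.01,0,0.01],
    [0.01,0,0.01],
    [0,0,0],
    [0,0,0],
    [0,0,0],
    [0,0,0],
  ],
)

```text
clock: 19.0
tool_pos: [0.6593, 0.1024, 0.0885]
ee_rot: [[0.087, 0.993, 0.085], [0.7, -0.121, 0.704], [0.709, -0.002, -0.705]]
wrist_force: [-0.5, -0.8, -2.0]
gripper_width: 0.0529
grasp_force: 64.2
```

```bash
python3 midst.py; python3 - <<'E'
from midst import *
p,Rt=tool_for(W(0,.0875,.0415),BY)
plan([(p,Rt,.0008)],0)
E
```

```text
19.0 vase o board [-0.001   0.0844] z 0.0411 axis [ 0.0015 -0.001   1.    ] yaw -0.1187 F [-0.4 -0.8 -2. ] j [-0.23  0.62  1.66  0.88  1.16 -0.61] w 0.0529
19.0 vase o board [-0.001   0.0844] z 0.0411 axis [ 0.0015 -0.001   1.    ] yaw -0.1187 F [-0.4 -0.8 -2. ] j [-0.23  0.62  1.66  0.88  1.16 -0.61] w 0.0529
F [0, 0, 0, 0, 0] T [[0.02,0.01,0.02],[0.02,0.01,0.01],[0.02,0.01,0.02],[0.02,0,0.01],[0.02,0.01,0.02]] R [[0,0,0],[0,0,0],[0,0,0],[-0.01,0,0],[0,-0.01,0]]
end [0.6606 0.1054 0.0888]
```

Call:
move_arm(
  fingers=[0,0,0,0,0],
  travel=[
    [0.02,0.02,0.02],
    [0.02,0.02,0.02],
    [0.02,0,0.02],
    [0,0,0],
    [0,0,0],
  ],
  rotation=[
    [0,0,0],
    [0,0,0],
    [0,0,0],
    [0,0,0],
    [0,0,0],
  ],
)

```text
clock: 19.5
tool_pos: [0.6595, 0.1027, 0.0885]
ee_rot: [[0.086, 0.993, 0.083], [0.701, -0.12, 0.703], [0.708, -0.002, -0.707]]
wrist_force: [-5.8, -9.7, 2.5]
gripper_width: 0.0529
grasp_force: 65.6
```

Call:
move_arm(
  fingers=[0,0,0,0],
  travel=[
    [0.02,0,0.02],
    [0.02,0,0.02],
    [0,0,0],
    [0,0,0],
  ],
  rotation=[
    [0,0,0],
    [0,0,0],
    [0,0,0],
    [0,0,0],
  ],
)

```text
clock: 19.9
tool_pos: [0.6595, 0.1027, 0.0884]
ee_rot: [[0.086, 0.993, 0.084], [0.703, -0.12, 0.701], [0.706, -0.002, -0.708]]
wrist_force: [-8.0, -16.6, 4.2]
gripper_width: 0.053
grasp_force: 66.4
```

```bash
python3 midst.py
```

```text
19.9 vase o board [-0.0008  0.0845] z 0.041 axis [0.0021 0.0029 1.    ] yaw -0.1177 F [ -6.  -17.5   4.2] j [-0.23  0.62  1.66  0.87  1.16 -0.6 ] w 0.053
```

Call:
move_arm(
  fingers=[0,0,0],
  travel=[
    [-0.03,0,-0.03],
    [-0.02,0,-0.02],
    [0,0,0],
  ],
  rotation=[
    [0,0,0],
    [0,0,0],
    [0,0,0],
  ],
)

```text
clock: 20.2
tool_pos: [0.6595, 0.1027, 0.0885]
ee_rot: [[0.086, 0.993, 0.083], [0.701, -0.12, 0.703], [0.708, -0.002, -0.706]]
wrist_force: [-4.5, -7.7, 2.5]
gripper_width: 0.0532
grasp_force: 65.4
```

```bash
python3 midst.py
```

```text
20.2 vase o board [-0.0008  0.0847] z 0.0411 axis [2.4e-03 4.0e-04 1.0e+00] yaw -0.1177 F [-3.6 -8.2  2.5] j [-0.23  0.62  1.66  0.87  1.16 -0.6 ] w 0.0532
```

Call:
move_arm(
  fingers=[1,1,1,1,1,1],
  travel=[
    [0,0,0],
    [0,0,0],
    [0,0,0],
    [0,0,0],
    [0,0,0],
    [0,0,0],
  ],
  rotation=[
    [0,0,0],
    [0,0,0],
    [0,0,0],
    [0,0,0],
    [0,0,0],
    [0,0,0],
  ],
)

```text
clock: 20.8
tool_pos: [0.6604, 0.1042, 0.0883]
ee_rot: [[0.087, 0.993, 0.084], [0.7, -0.121, 0.704], [0.709, -0.002, -0.705]]
wrist_force: [1.3, 0.6, -0.6]
gripper_width: 0.0857
grasp_force: 0.0
```

```bash
python3 midst.py; python3 - <<'E'
from board import *
S=robot.sense();P=np.array(S["tool_pos"]);R=np.array(S["ee_rot"])
P1=P-.09*R[:,2]
th=-.265
H=np.array([.4285,-.339,.235])
P,R=plan([(P1,R,.024)],1,P,R)
P,R=plan([(P+[0,0,.06],down(BY,.3),.0245)],1,P,R)
plan([(H,down(th),.0245)],1,P,R)
E
```

```text
20.8 vase o board [-0.0001  0.0864] z 0.0409 axis [ 0.0019 -0.0011  1.    ] yaw -0.1184 F [ 1.2  0.7 -0.6] j [-0.23  0.63  1.66  0.88  1.16 -0.6 ] w 0.0857
F [1, 1, 1, 1] T [[0,0,-0.9],[0,0,-0.9],[0,0,-0.9],[0,0,-0.9]] R [[0,0,0],[0,0,0],[0,0,0],[0,0,0]]
end [0.6528 0.0409 0.1518]
F [1, 1, 1, 1] T [[0.43,0,-0.42],[0.37,0,-0.47],[0.31,0,-0.51],[0.24,0,-0.55]] R [[0,-0.81,0],[0,-0.81,0],[0,-0.82,-0.01],[-0.01,-0.81,0]]
end [0.6529 0.0408 0.2117]
F [1, 1, 1, 1, 1, 1, 1, 1] T [[-0.8,-0.37,-0.3],[-0.81,-0.37,-0.29],[-0.81,-0.36,-0.27],[-0.82,-0.35,-0.26],[-0.83,-0.35,-0.25],[-0.83,-0.34,-0.24],[-0.84,-0.33,-0.22],[-0.84,-0.33,-0.21]] R [[-0.01,-0.11,0.05],[-0.01,-0.11,0.05],[-0.01,-0.1,0.05],[-0.01,-0.11,0.05],[-0.01,-0.1,0.05],[-0.01,-0.11,0.05],[-0.01,-0.1,0.05],[-0.01,-0.11,0.05]]
F [1, 1, 1, 1, 1, 1, 1, 1] T [[-0.85,-0.32,-0.2],[-0.86,-0.31,-0.19],[-0.86,-0.31,-0.17],[-0.87,-0.3,-0.16],[-0.87,-0.29,-0.14],[-0.87,-0.29,-0.13],[-0.88,-0.28,-0.12],[-0.88,-0.28,-0.1]] R [[-0.01,-0.1,0.05],[-0.01,-0.11,0.05],[0,-0.1,0.05],[-0.01,-0.11,0.05],[0,-0.1,0.05],[-0.01,-0.11,0.05],[0,-0.1,0.05],[-0.01,-0.11,0.05]]
F [1, 1, 1] T [[-0.89,-0.27,-0.09],[-0.89,-0.26,-0.08],[-0.89,-0.25,-0.06]] R [[0,-0.1,0.05],[-0.01,-0.11,0.05],[0,-0.1,0.05]]
end [ 0.4285 -0.3391  0.2349]
```

Call:
move_arm(
  fingers=[1,1,1,1,1,1,1,1],
  travel=[
    [0,0,-0.9],
    [0,0,-0.9],
    [0,0,-0.9],
    [0,0,-0.9],
    [0.43,0,-0.42],
    [0.37,0,-0.47],
    [0.31,0,-0.51],
    [0.24,0,-0.55],
  ],
  rotation=[
    [0,0,0],
    [0,0,0],
    [0,0,0],
    [0,0,0],
    [0,-0.81,0],
    [0,-0.81,0],
    [0,-0.82,-0.01],
    [-0.01,-0.81,0],
  ],
)

```text
clock: 21.6
tool_pos: [0.6531, 0.0402, 0.2133]
ee_rot: [[0.116, 0.993, 0.037], [0.95, -0.122, 0.289], [0.292, 0.002, -0.957]]
wrist_force: [0.3, 0.1, -1.5]
gripper_width: 0.0854
grasp_force: 0.0
```

Call:
move_arm(
  fingers=[1,1,1,1,1,1,1,1],
  travel=[
    [-0.8,-0.37,-0.3],
    [-0.81,-0.37,-0.29],
    [-0.81,-0.36,-0.27],
    [-0.82,-0.35,-0.26],
    [-0.83,-0.35,-0.25],
    [-0.83,-0.34,-0.24],
    [-0.84,-0.33,-0.22],
    [-0.84,-0.33,-0.21],
  ],
  rotation=[
    [-0.01,-0.11,0.05],
    [-0.01,-0.11,0.05],
    [-0.01,-0.1,0.05],
    [-0.01,-0.11,0.05],
    [-0.01,-0.1,0.05],
    [-0.01,-0.11,0.05],
    [-0.01,-0.1,0.05],
    [-0.01,-0.11,0.05],
  ],
)

```text
clock: 22.4
tool_pos: [0.5572, -0.1212, 0.2215]
ee_rot: [[0.18, 0.983, 0.029], [0.969, -0.182, 0.168], [0.171, -0.002, -0.985]]
wrist_force: [1.5, 0.4, -0.2]
gripper_width: 0.0855
grasp_force: 0.0
```

Call:
move_arm(
  fingers=[1,1,1,1,1,1,1,1],
  travel=[
    [-0.85,-0.32,-0.2],
    [-0.86,-0.31,-0.19],
    [-0.86,-0.31,-0.17],
    [-0.87,-0.3,-0.16],
    [-0.87,-0.29,-0.14],
    [-0.87,-0.29,-0.13],
    [-0.88,-0.28,-0.12],
    [-0.88,-0.28,-0.1],
  ],
  rotation=[
    [-0.01,-0.1,0.05],
    [-0.01,-0.11,0.05],
    [0,-0.1,0.05],
    [-0.01,-0.11,0.05],
    [0,-0.1,0.05],
    [-0.01,-0.11,0.05],
    [0,-0.1,0.05],
    [-0.01,-0.11,0.05],
  ],
)

```text
clock: 23.2
tool_pos: [0.4626, -0.2807, 0.2314]
ee_rot: [[0.24, 0.971, 0.009], [0.97, -0.24, 0.045], [0.045, -0.002, -0.999]]
wrist_force: [-0.3, -0.2, 0.7]
gripper_width: 0.0856
grasp_force: 0.0
```

Call:
move_arm(
  fingers=[1,1,1,1,1],
  travel=[
    [-0.89,-0.27,-0.09],
    [-0.89,-0.26,-0.08],
    [-0.89,-0.25,-0.06],
    [0,0,0],
    [0,0,0],
  ],
  rotation=[
    [0,-0.1,0.05],
    [-0.01,-0.11,0.05],
    [0,-0.1,0.05],
    [0,0,0],
    [0,0,0],
  ],
)

```text
clock: 23.7
tool_pos: [0.4279, -0.3394, 0.235]
ee_rot: [[0.263, 0.965, -0.0], [0.965, -0.263, 0.001], [0.001, -0.0, -1.0]]
wrist_force: [0.6, 0.1, -0.1]
gripper_width: 0.0854
grasp_force: 0.0
```

```bash
python3 st.py; python3 - <<'E'
from board import *
from zoom import grid
plan([(np.array([.4285,-.339,.078]),down(-.265),.022)],1)
t=robot.camera("top");s=robot.camera("scene")
cv2.imwrite("pics/top6.png",t["color"]);cv2.imwrite("pics/scene6.png",s["color"])
grid([(t["color"],205,132),(s["color"],380,245)],"pics/z6.png",w=80,h=80,k=5)
E
```

```text
23.7 [ 0.4279 -0.3394  0.235 ] board [-0.1776 -0.3734] F x,y,z board [ 0.6  0.1 -0.1] th -0.2658 j [-0.69  0.26  1.58  0.    1.3  -0.43] w 0.0854
F [1, 1, 1, 1, 1, 1, 1, 1] T [[0,0,0.78],[0,0,0.79],[0,0,0.78],[0,0,0.79],[0,0.01,0.78],[0.01,0,0.79],[0,0.01,0.78],[0.01,0,0.79]] R [[0,0,0],[0,0,0],[0,0,0],[0,0,0],[0,0,0],[0,0,0],[0,0,0],[0,-0.01,-0.01]]
end [ 0.4285 -0.3389  0.078 ]
```

View pics/z6.png

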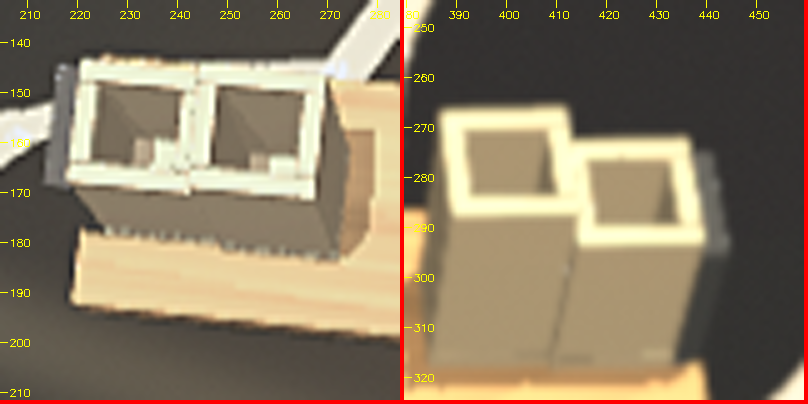

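The crop shows the short vase against the plate and the mid vase flush beside it. The rims run along row ~145 at the rear and ~168 at the front in the top view, with no visible gap. Now for the tall vase.

Call:
move_arm(
  fingers=[1,1,1,1,1,1,1,1],
  travel=[
    [0,0,0.78],
    [0,0,0.79],
    [0,0,0.78],
    [0,0,0.79],
    [0,0,0.78],
    [0,0,0.79],
    [0,0.01,0.78],
    [0,0.01,0.7],
  ],
  rotation=[
    [0,0,0],
    [0,0,0],
    [0,0,0],
    [0,0,0],
    [0,0,0],
    [0,0,0],
    [0,0,0],
    [0,0,0],
  ],
)

```text
clock: 24.6
tool_pos: [0.4291, -0.3384, 0.0792]
ee_rot: [[0.26, 0.966, -0.001], [0.966, -0.26, 0.001], [0.001, -0.001, -1.0]]
wrist_force: [-0.0, 0.3, 0.7]
gripper_width: 0.0851
grasp_force: 0.0
```

Call:
move_arm(
  fingers=[0,0,0,0,0,0,0,0],
  travel=[
    [0,0,0],
    [0,0,0],
    [0,0,0],
    [0,0,0],
    [0,0,0],
    [0,0,0],
    [0,0,0],
    [0,0,0],
  ],
  rotation=[
    [0,0,0],
    [0,0,0],
    [0,0,0],
    [0,0,0],
    [0,0,0],
    [0,0,0],
    [0,0,0],
    [0,0,0],
  ],
)

```text
clock: 25.4
tool_pos: [0.4293, -0.3395, 0.0811]
ee_rot: [[0.262, 0.965, 0.001], [0.965, -0.262, -0.0], [-0.0, 0.001, -1.0]]
wrist_force: [0.4, 1.1, 5.8]
gripper_width: 0.0532
grasp_force: 65.6
```

```bash
python3 st.py; python3 - <<'E'
from board import *
t=robot.camera("top");s=robot.camera("scene")
u=lambda x,y:(205+(x-2)/5,132+(y-2)/5); v=lambda x,y:(380+(x-406)/5,245+(y-2)/5)
for nm,L,z in(("short",[(84,62),(196,72),(68,176),(186,188)],.14),("mid",[(200,67),(325,78),(190,189),(315,198)],.16),("plate",[(62,66),(77,68),(47,184),(65,186)],.13)):
    print(nm,[inb(onz(t,u(*p),z)).tolist() for p in L])
for nm,L,z in(("short",[(570,142),(688,137),(578,247),(704,243)],.14),("mid",[(438,110),(566,105),(455,215)],.16),("plate",[(712,152),(729,247)],.13)):
    print("scene",nm,[inb(onz(s,v(*p),z)).tolist() for p in L])
S=robot.sense();P=np.array(S["tool_pos"]);R=np.array(S["ee_rot"])
P,R=plan([(P+[0,0,.15],R,.0245)],0,P,R)
plan([(W(0,.020,P[2]),down(BY),.0245)],0,P,R)
E
```

```text
25.4 [ 0.4293 -0.3395  0.0811] board [-0.1762 -0.3733] F x,y,z board [0.2 1.1 5.8] th -0.2647 j [-0.69  0.39  1.81  0.    0.94 -0.43] w 0.0532
short [[0.0263, 0.1645], [0.0266, 0.1161], [-0.0241, 0.1652], [-0.0243, 0.1145]]
mid [[0.0229, 0.1111], [0.0234, 0.0583], [-0.0295, 0.1092], [-0.0282, 0.0569]]
plate [[0.0266, 0.1761], [0.0263, 0.1695], [-0.026, 0.1762], [-0.0261, 0.1683]]
scene short [[-0.0225, 0.1144], [-0.0241, 0.1656], [0.0318, 0.1115], [0.0308, 0.1646]]
scene mid [[-0.0258, 0.0561], [-0.0274, 0.1108], [0.0284, 0.0585]]
scene plate [[-0.0232, 0.1774], [0.0263, 0.1774]]
F [0, 0, 0, 0, 0, 0, 0] T [[0,0,-0.86],[0,0,-0.86],[0,0,-0.86],[0,0,-0.85],[0,0,-0.86],[0,0,-0.85],[0,0.01,-0.86]] R [[0,0,0],[0,0,0],[0,0,0],[0,0,0],[0,0,0],[0,0,0],[0,0,0]]
end [ 0.4294 -0.3396  0.2311]
F [0, 0, 0, 0, 0, 0, 0, 0] T [[0.92,0.26,0],[0.92,0.27,0],[0.92,0.28,0],[0.92,0.28,0],[0.91,0.29,0],[0.91,0.3,0],[0.91,0.3,0],[0.91,0.31,0]] R [[0,0,-0.05],[0,0,-0.05],[0,0,-0.05],[0,0,-0.05],[0,0,-0.05],[0,0,-0.05],[0,0,-0.06],[0,0,-0.05]]
F [0, 0, 0, 0, 0, 0, 0, 0] T [[0.9,0.32,0],[0.9,0.32,0],[0.9,0.33,0],[0.89,0.34,0],[0.89,0.35,0],[0.89,0.35,0],[0.89,0.36,0],[0.88,0.37,0]] R [[0,0,-0.06],[0,0,-0.05],[0,0,-0.06],[0,0,-0.05],[0,0,-0.06],[0,0,-0.05],[0,0,-0.06],[0,0,-0.05]]
F [0, 0] T [[0.88,0.38,0],[0.88,0.38,0]] R [[0,0,-0.06],[0.01,0,-0.05]]
end [0.6513 0.0299 0.2311]
```

Call:
move_arm(
  fingers=[0,0,0,0,0,0,0],
  travel=[
    [0,0,-0.86],
    [0,0,-0.86],
    [0,0,-0.86],
    [0,0,-0.86],
    [0,0,-0.86],
    [0,0,-0.86],
    [0,0,-0.86],
  ],
  rotation=[
    [0,0,0],
    [0,0,0],
    [0,0,0],
    [0,0,0],
    [0,0,0],
    [0,0,0],
    [0,0,0],
  ],
)

```text
clock: 26.2
tool_pos: [0.4277, -0.3388, 0.2296]
ee_rot: [[0.262, 0.965, -0.004], [0.965, -0.262, 0.003], [0.001, -0.004, -1.0]]
wrist_force: [0.5, 0.5, -6.4]
gripper_width: 0.0531
grasp_force: 65.9
```

Call:
move_arm(
  fingers=[0,0,0,0,0,0,0,0],
  travel=[
    [0.92,0.26,0],
    [0.92,0.27,0],
    [0.92,0.28,0],
    [0.92,0.28,0],
    [0.91,0.29,0],
    [0.91,0.3,0],
    [0.91,0.3,0],
    [0.91,0.31,0],
  ],
  rotation=[
    [0,0,-0.05],
    [0,0,-0.05],
    [0,0,-0.05],
    [0,0,-0.05],
    [0,0,-0.05],
    [0,0,-0.05],
    [0,0,-0.06],
    [0,0,-0.05],
  ],
)

```text
clock: 27.0
tool_pos: [0.5269, -0.174, 0.2287]
ee_rot: [[0.202, 0.979, -0.005], [0.979, -0.202, 0.001], [0.0, -0.005, -1.0]]
wrist_force: [0.0, 0.2, -5.7]
gripper_width: 0.0529
grasp_force: 66.1
```

Call:
move_arm(
  fingers=[0,0,0,0,0,0,0,0],
  travel=[
    [0.9,0.32,0],
    [0.9,0.32,0],
    [0.9,0.33,0],
    [0.89,0.34,0],
    [0.89,0.35,0],
    [0.89,0.35,0],
    [0.89,0.36,0],
    [0.88,0.37,0],
  ],
  rotation=[
    [0,0,-0.06],
    [0,0,-0.05],
    [0,0,-0.06],
    [0,0,-0.05],
    [0,0,-0.06],
    [0,0,-0.05],
    [0,0,-0.06],
    [0,0,-0.05],
  ],
)

```text
clock: 27.8
tool_pos: [0.6254, -0.0104, 0.2284]
ee_rot: [[0.137, 0.991, -0.005], [0.991, -0.137, -0.0], [-0.001, -0.005, -1.0]]
wrist_force: [1.1, -0.3, -5.2]
gripper_width: 0.0534
grasp_force: 66.0
```

Call:
move_arm(
  fingers=[0,0,0,0,0],
  travel=[
    [0.88,0.38,0],
    [0.6,0.26,0],
    [0,0,0],
    [0,0,0],
    [0,0,0],
  ],
  rotation=[
    [0,0,-0.06],
    [0,0,-0.05],
    [0,0,0],
    [0,0,0],
    [0,0,0],
  ],
)

```text
clock: 28.3
tool_pos: [0.6461, 0.0226, 0.2301]
ee_rot: [[0.121, 0.993, -0.002], [0.993, -0.121, -0.0], [-0.001, -0.002, -1.0]]
wrist_force: [-0.7, -0.6, -5.5]
gripper_width: 0.053
grasp_force: 66.0
```

```bash
python3 st.py; python3 - <<'E'
from board import *
plan([(W(0,.020,.1235),down(BY),.018)],0)
E
```

```text
28.3 [0.6461 0.0226 0.2301] board [-0.0043  0.0122] F x,y,z board [-0.6 -0.6 -5.5] th -0.1214 j [ 0.02  0.42  1.35 -0.    1.37  0.14] w 0.053
F [0, 0, 0, 0, 0, 0] T [[0.05,0.03,0.71],[0.05,0.03,0.71],[0.05,0.03,0.71],[0.06,0.03,0.71],[0.05,0.03,0.71],[0.06,0.03,0.72]] R [[0,0,0],[0,0,0],[0,0,0],[0,0,0],[-0.01,0,0],[0,0,-0.01]]
end [0.6514 0.03   0.1234]
```

Call:
move_arm(
  fingers=[0,0,0,0,0,0,0,0],
  travel=[
    [0.05,0.03,0.71],
    [0.05,0.03,0.71],
    [0.05,0.03,0.71],
    [0.06,0.03,0.71],
    [0.05,0.03,0.71],
    [0.06,0.03,0.71],
    [0,0,0],
    [0,0,0],
  ],
  rotation=[
    [0,0,0],
    [0,0,0],
    [0,0,0],
    [0,0,0],
    [0,0,0],
    [0,0,-0.01],
    [0,0,0],
    [0,0,0],
  ],
)

```text
clock: 29.1
tool_pos: [0.6521, 0.0302, 0.1246]
ee_rot: [[0.12, 0.993, -0.001], [0.993, -0.12, 0.0], [0.0, -0.001, -1.0]]
wrist_force: [0.1, -0.6, -4.8]
gripper_width: 0.0536
grasp_force: 66.4
```

Call:
move_arm(
  fingers=[0,0,0],
  travel=[
    [0,0,0],
    [0,0,0],
    [0,0,0],
  ],
  rotation=[
    [0,0,0],
    [0,0,0],
    [0,0,0],
  ],
)

```text
clock: 29.4
tool_pos: [0.6524, 0.0309, 0.1249]
ee_rot: [[0.119, 0.993, 0.001], [0.993, -0.119, 0.0], [0.0, 0.001, -1.0]]
wrist_force: [0.2, 0.7, -6.3]
gripper_width: 0.0535
grasp_force: 66.4
```

```bash
python3 st.py
```

```text
29.4 [0.6524 0.0309 0.1249] board [0.0009 0.0211] F x,y,z board [ 0.1  0.7 -6.3] th -0.1192 j [0.03 0.5  1.49 0.   1.15 0.15] w 0.0535
```

Lower the last ~3.5 mm gently, correct x by −1 mm, and release.

Call:
move_arm(
  fingers=[0,0,0,0,0],
  travel=[
    [0,-0.04,0.05],
    [0,0,0.05],
    [0,0,0.04],
    [0,0,0],
    [0,0,0],
  ],
  rotation=[
    [0,0,0],
    [0,0,0],
    [0,0,0],
    [0,0,0],
    [0,0,0],
  ],
)

```text
clock: 29.9
tool_pos: [0.6511, 0.0311, 0.1211]
ee_rot: [[0.119, 0.993, -0.001], [0.993, -0.119, 0.0], [0.0, -0.001, -1.0]]
wrist_force: [-1.9, -0.7, -1.8]
gripper_width: 0.0532
grasp_force: 66.6
```

Call:
move_arm(
  fingers=[1,1,1,1,1,1],
  travel=[
    [0,0,0],
    [0,0,0],
    [0,0,0],
    [0,0,0],
    [0,0,0],
    [0,0,0],
  ],
  rotation=[
    [0,0,0],
    [0,0,0],
    [0,0,0],
    [0,0,0],
    [0,0,0],
    [0,0,0],
  ],
)

```text
clock: 30.5
tool_pos: [0.6513, 0.0311, 0.1208]
ee_rot: [[0.119, 0.993, -0.0], [0.993, -0.119, 0.0], [0.0, -0.0, -1.0]]
wrist_force: [0.8, -0.5, 0.4]
gripper_width: 0.0854
grasp_force: 0.0
```

```bash
python3 st.py; python3 - <<'E'
from board import *
P=np.array(robot.sense()["tool_pos"])
P,R=plan([(P+[0,0,.11],down(BY),.0245)],1,P,down(BY))
plan([(W(0,-.19,.20),down(BY),.0245)],1,P,R)
E
```

```text
30.5 [0.6513 0.0311 0.1208] board [-0.0002  0.0212] F x,y,z board [ 0.9 -0.4  0.4] th -0.1191 j [0.03 0.5  1.5  0.   1.14 0.15] w 0.0854
F [1, 1, 1, 1, 1] T [[0,0,-0.88],[0,0,-0.88],[0,0,-0.88],[0,0,-0.88],[0,0,-0.88]] R [[0,0,0],[0,0,0],[0,0,0],[0,0,0],[0,0,0]]
end [0.6513 0.0311 0.2308]
F [1, 1, 1, 1, 1, 1, 1, 1] T [[-0.94,0,0.14],[-0.94,0,0.14],[-0.94,0,0.14],[-0.94,0,0.14],[-0.94,0,0.13],[-0.94,0,0.14],[-0.94,0,0.13],[-0.93,0,0.14]] R [[0,0,0],[0,0,0],[0,0,0],[0,0,0],[0,0,0],[0,0,0],[0,0,0],[0,0,0]]
F [1] T [[-0.94,0.01,0.13]] R [[0,0,0]]
end [ 0.6262 -0.1787  0.2001]
```

Call:
move_arm(
  fingers=[1,1,1,1,1],
  travel=[
    [0,0,-0.9],
    [0,0,-0.9],
    [0,0,-0.9],
    [0,0,-0.9],
    [0,0,-0.9],
  ],
  rotation=[
    [0,0,0],
    [0,0,0],
    [0,0,0],
    [0,0,0],
    [0,0,0],
  ],
)

```text
clock: 31.0
tool_pos: [0.6512, 0.0311, 0.2342]
ee_rot: [[0.119, 0.993, -0.0], [0.993, -0.119, 0.0], [0.0, -0.0, -1.0]]
wrist_force: [0.4, 0.3, 0.0]
gripper_width: 0.0855
grasp_force: 0.0
```

Call:
move_arm(
  fingers=[1,1,1,1,1,1,1,1],
  travel=[
    [-0.9,-0.4,0],
    [-0.9,-0.4,0],
    [-0.9,-0.4,0],
    [-0.9,-0.4,0],
    [-0.9,-0.4,0],
    [-0.9,-0.4,0],
    [-0.9,-0.4,0],
    [-0.9,-0.4,0],
  ],
  rotation=[
    [0,0,0],
    [0,0,0],
    [0,0,0],
    [0,0,0],
    [0,0,0],
    [0,0,0],
    [0,0,0],
    [0,0,0],
  ],
)

```text
clock: 31.8
tool_pos: [0.5498, -0.139, 0.2333]
ee_rot: [[0.119, 0.993, -0.0], [0.993, -0.119, 0.0], [0.0, -0.0, -1.0]]
wrist_force: [-0.5, -0.0, -0.5]
gripper_width: 0.0853
grasp_force: 0.0
```

```bash
python3 st.py; python3 - <<'E'
from board import *
from zoom import grid
t=robot.camera("top");s=robot.camera("scene")
cv2.imwrite("pics/top7.png",t["color"]);cv2.imwrite("pics/scene7.png",s["color"])
grid([(t["color"],208,133),(s["color"],345,250)],"pics/z7.png",w=100,h=75,k=4)
im=cv2.imread("pics/z7.png"); a=im[:,:404];b=im[:,404:]
# stack with sharper zoom: 8x vertical stack
out=[]
for c,x0,y0 in((t["color"],210,136),(s["color"],350,255)):
    g=cv2.resize(c[y0:y0+37,x0:x0+100],None,fx=8,fy=8,interpolation=cv2.INTER_CUBIC)
    for x in range(0,100,10): cv2.line(g,(x*8+4,0),(x*8+4,6),(0,0,255),1);cv2.putText(g,str(x0+x),(x*8-6,16),0,.35,(0,0,255),1)
    for y in range((-y0)%5,37,5): cv2.line(g,(0,y*8+4),(6,y*8+4),(0,0,255),1);cv2.putText(g,str(y0+y),(8,y*8+8),0,.35,(0,0,255),1)
    out.append(g)
cv2.imwrite("pics/z7.png",np.vstack(out))
E
```

```text
31.8 [ 0.5498 -0.139   0.2333] board [-0.0806 -0.1598] F x,y,z board [-0.5 -0.1 -0.5] th -0.119 j [-0.27  0.29  1.54  0.    1.31 -0.15] w 0.0853
```

View pics/z7.png

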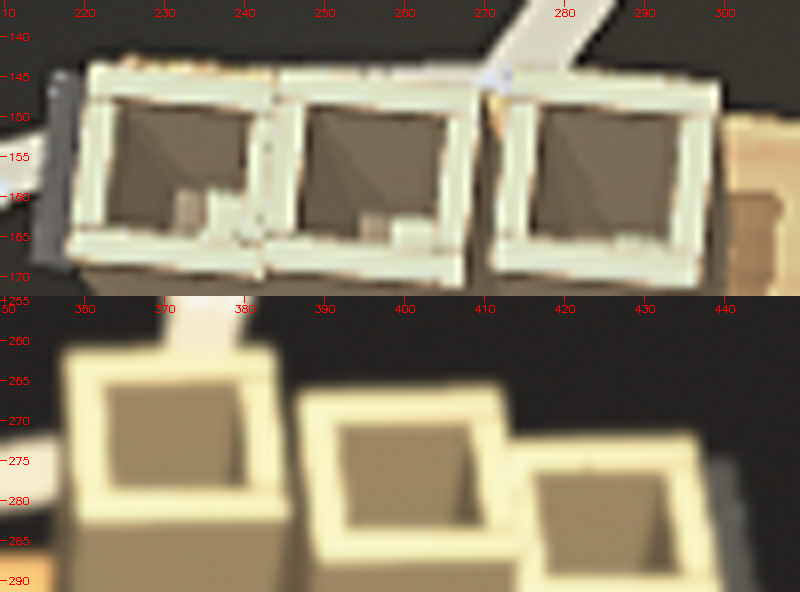

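All three stand mouth up. In the top crop the short and mid vases touch, the tall vase sits ~12 mm off, and the mid's front edge looks slightly forward. I'll measure the alignments in the board frame.

```bash
python3 - <<'E'
from fit import *
from board import inb,BY
u=lambda x,y:(210+(x-3.5)/8,136+(y-3.5)/8); v=lambda x,y:(350+(x-3.5)/8,255+(y-3.5)/8)
k=dict(rl=(1,1),rr=(1,-1),fr=(-1,-1),fl=(-1,1))
D={"short":(.14,dict(rl=(90,62),fl=(67,254),fr=(262,278),rr=(275,80)),dict(fr=(512,145),fl=(697,138))),
"mid":(.16,dict(rr=(480,84),fr=(464,288),fl=(265,268),rl=(278,68)),dict(fr=(297,98),fl=(500,86),rl=(522,262),rr=(318,269))),
"tall":(.18,dict(rl=(508,66),rr=(720,84),fr=(697,288),fl=(492,268)),dict(fr=(62,50),fl=(275,49),rl=(290,222),rr=(80,226)))}
for n,(z,T,S) in D.items():
    for w in("top","scene","both"):
        obs=[("top",u(*p),k[c]) for c,p in T.items() if w!="scene"]+[("scene",v(*p),k[c]) for c,p in S.items() if w!="top"]
        f=fitrect(obs,(.054,.054),[.65,.05,z,-.12],fixz=z); print(n,w,inb(f[0][:2]),"yaw-BY",round(f[0][3]-BY,3),"z",round(f[0][2],4),"res",round(f[1],2))
print("plate inner top",[inb(onz(C["top"],u(*p),.13)).tolist() for p in((78,74),(68,264),(50,72),(32,262))],[inb(onz(C["scene"],v(*p),.13)).tolist() for p in((735,162),)])
from scipy.spatial.transform import Rotation
E
```

```text
short top [0.0009 0.1399] yaw-BY 0.002 z 0.14 res 1.39
short scene [0.003  0.1422] yaw-BY 0.037 z 0.14 res 0.86
short both [0.0014 0.1404] yaw-BY 0.003 z 0.1396 res 1.42
mid top [-0.0017  0.0842] yaw-BY 0.024 z 0.16 res 0.72
mid scene [0.0014 0.0838] yaw-BY 0.015 z 0.16 res 0.82
mid both [-0.0007  0.0842] yaw-BY 0.021 z 0.1592 res 0.95
tall top [-0.0012  0.022 ] yaw-BY 0.009 z 0.18 res 0.42
tall scene [0.0013 0.0216] yaw-BY 0.003 z 0.18 res 0.54
tall both [-0.0004  0.0219] yaw-BY 0.006 z 0.1794 res 0.84
plate inner top [[0.027, 0.1711], [-0.0255, 0.1674], [0.0268, 0.1787], [-0.0259, 0.1771]] [[-0.0237, 0.178]]
```

```bash
python3 - <<'E'
from board import *
P,R=plan([(W(.001,.0845,.2333),down(BY),.0245)],1)
plan([(W(.001,.0845,.118),down(BY),.0195)],1,P,R)
E
```

```text
F [1, 1, 1, 1, 1, 1, 1, 1] T [[0.89,0.29,0],[0.88,0.29,0],[0.89,0.3,0],[0.88,0.29,0],[0.89,0.3,0],[0.88,0.29,0],[0.89,0.3,0],[0.88,0.29,0]] R [[0,0,0],[0,0,0],[0,0,0],[0,0,0],[0,0,0],[0,0,0],[0,0,0],[0,0,0]]
F [1, 1, 1] T [[0.89,0.3,0],[0.88,0.29,0.01],[0.89,0.3,0]] R [[0,0,0],[0,0,0],[0,-0.01,0]]
end [0.6601 0.0938 0.2333]
F [1, 1, 1, 1, 1, 1] T [[0,0,0.77],[0,0,0.77],[0,0,0.77],[0,0,0.77],[0,0,0.77],[0,0,0.76]] R [[0,0,0],[0,0,0],[0,0,0],[0,0,0],[0,0,0],[0,0,0]]
end [0.6602 0.0938 0.1181]
```

Call:
move_arm(
  fingers=[1,1,1,1,1,1,1,1],
  travel=[
    [0.89,0.29,0],
    [0.88,0.29,0],
    [0.89,0.3,0],
    [0.88,0.29,0],
    [0.89,0.3,0],
    [0.88,0.29,0],
    [0.89,0.3,0],
    [0.88,0.29,0],
  ],
  rotation=[
    [0,0,0],
    [0,0,0],
    [0,0,0],
    [0,0,0],
    [0,0,0],
    [0,0,0],
    [0,0,0],
    [0,0,0],
  ],
)

```text
clock: 32.8
tool_pos: [0.6305, 0.033, 0.233]
ee_rot: [[0.117, 0.993, -0.0], [0.993, -0.117, 0.001], [0.001, -0.0, -1.0]]
wrist_force: [-0.2, -0.9, 0.1]
gripper_width: 0.0854
grasp_force: 0.0
```

Call:
move_arm(
  fingers=[1,1,1,1,1,1],
  travel=[
    [0.89,0.3,0],
    [0.88,0.29,0],
    [0.89,0.3,0],
    [0,0,0],
    [0,0,0],
    [0,0,0],
  ],
  rotation=[
    [0,0,0],
    [0,0,0],
    [0,0,0],
    [0,0,0],
    [0,0,0],
    [0,0,0],
  ],
)

```text
clock: 33.4
tool_pos: [0.6595, 0.094, 0.2331]
ee_rot: [[0.119, 0.993, -0.001], [0.993, -0.119, 0.0], [-0.0, -0.001, -1.0]]
wrist_force: [-0.6, 0.6, -0.8]
gripper_width: 0.0853
grasp_force: 0.0
```

```bash
python3 st.py
```

```text
33.4 [0.6595 0.094  0.2331] board [0.0004 0.0846] F x,y,z board [-0.7  0.5 -0.8] th -0.1188 j [0.12 0.46 1.29 0.   1.4  0.24] w 0.0853
```

Call:
move_arm(
  fingers=[1,1,1,1,1,1,1,1],
  travel=[
    [0,0.02,0.77],
    [0,0,0.77],
    [0,0,0.77],
    [0,0,0.77],
    [0,0,0.77],
    [0,0,0.76],
    [0,0,0],
    [0,0,0],
  ],
  rotation=[
    [0,0,0.01],
    [0,0,0],
    [0,0,0],
    [0,0,0],
    [0,0,0],
    [0,0,0],
    [0,0,0],
    [0,0,0],
  ],
)

```text
clock: 34.2
tool_pos: [0.6603, 0.0934, 0.1184]
ee_rot: [[0.121, 0.993, -0.0], [0.993, -0.121, 0.0], [0.0, -0.0, -1.0]]
wrist_force: [0.3, 0.6, 0.7]
gripper_width: 0.0853
grasp_force: 0.0
```

```bash
python3 st.py
```

```text
34.2 [0.6603 0.0934 0.1184] board [0.0012 0.0841] F x,y,z board [0.2 0.6 0.7] th -0.1214 j [0.12 0.52 1.47 0.   1.15 0.24] w 0.0853
```

Call:
move_arm(
  fingers=[0,0,0,0,0,0,0,0],
  travel=[
    [0,0,0],
    [0,0,0],
    [0,0,0],
    [0,0,0],
    [0,0,0],
    [0,0,0],
    [0,0,0],
    [0,0,0],
  ],
  rotation=[
    [0,0,0],
    [0,0,0],
    [0,0,0],
    [0,0,0],
    [0,0,0],
    [0,0,0],
    [0,0,0],
    [0,0,0],
  ],
)

```text
clock: 35.0
tool_pos: [0.6607, 0.0941, 0.1197]
ee_rot: [[0.12, 0.993, 0.002], [0.993, -0.12, 0.001], [0.001, 0.002, -1.0]]
wrist_force: [-2.2, -0.8, 5.7]
gripper_width: 0.0527
grasp_force: 65.0
```

```bash
python3 st.py
```

```text
35.0 [0.6607 0.0941 0.1197] board [0.0016 0.0849] F x,y,z board [-2.1 -1.   5.7] th -0.1205 j [0.12 0.52 1.46 0.   1.15 0.24] w 0.0527
```

Call:
move_arm(
  fingers=[0,0,0],
  travel=[
    [0.02,-0.03,0],
    [0.01,0,0],
    [0,0,0],
  ],
  rotation=[
    [0,0,0],
    [0,0,0],
    [0,0,0],
  ],
)

```text
clock: 35.3
tool_pos: [0.6606, 0.0944, 0.1197]
ee_rot: [[0.12, 0.993, 0.003], [0.993, -0.12, -0.0], [-0.0, 0.003, -1.0]]
wrist_force: [-1.3, -1.2, 5.5]
gripper_width: 0.0522
grasp_force: 65.0
```

```bash
python3 st.py
```

```text
35.3 [0.6606 0.0944 0.1197] board [0.0014 0.0851] F x,y,z board [-1.1 -1.3  5.5] th -0.1204 j [ 0.13  0.52  1.47 -0.    1.15  0.25] w 0.0522
```

Call:
move_arm(
  fingers=[1,1,1,1,1,1],
  travel=[
    [0,0,0],
    [0,0,0],
    [0,0,0],
    [0,0,0],
    [0,0,0],
    [0,0,0],
  ],
  rotation=[
    [0,0,0],
    [0,0,0],
    [0,0,0],
    [0,0,0],
    [0,0,0],
    [0,0,0],
  ],
)

```text
clock: 35.9
tool_pos: [0.6596, 0.0948, 0.1178]
ee_rot: [[0.12, 0.993, -0.001], [0.993, -0.12, 0.0], [0.0, -0.001, -1.0]]
wrist_force: [0.7, 0.0, 1.4]
gripper_width: 0.0856
grasp_force: 0.0
```

Call:
move_arm(
  fingers=[1,1,1,1,1,1,1],
  travel=[
    [0,0,-0.8],
    [0,0,-0.8],
    [0,0,-0.8],
    [-0.8,0,-0.8],
    [-0.9,0,0],
    [-0.8,0,0],
    [0,0,0],
  ],
  rotation=[
    [0,0,0],
    [0,0,0],
    [0,0,0],
    [0,0,0],
    [0,0,0],
    [0,0,0],
    [0,0,0],
  ],
)

```text
clock: 36.6
tool_pos: [0.6519, 0.0305, 0.1983]
ee_rot: [[0.123, 0.992, -0.0], [0.992, -0.123, -0.001], [-0.001, -0.0, -1.0]]
wrist_force: [1.2, 0.3, 0.2]
gripper_width: 0.0854
grasp_force: 0.0
```

```bash
python3 st.py; python3 - <<'E'
from board import *
plan([(W(.0008,.0215,.121),down(BY),.018)],1)
E
```

```text
36.6 [0.6519 0.0305 0.1983] board [0.0004 0.0207] F x,y,z board [1.2 0.4 0.2] th -0.1231 j [ 0.03  0.45  1.39 -0.    1.31  0.15] w 0.0854
F [1, 1, 1, 1, 1] T [[0.01,0,0.62],[0.01,0,0.62],[0.01,0.01,0.62],[0,0,0.61],[0.01,0.01,0.62]] R [[0,0,0],[0,0,-0.01],[0,0,0],[0,0,-0.01],[0,0,0]]
end [0.6525 0.0314 0.121 ]
```

Call:
move_arm(
  fingers=[1,1,1,1,1,1,1,1],
  travel=[
    [0.01,0,0.62],
    [0.01,0,0.62],
    [0.01,0.01,0.62],
    [0,0,0.61],
    [0,0.01,0.62],
    [0,0,0.55],
    [0,0,0],
    [0,0,0],
  ],
  rotation=[
    [0,0,0],
    [0,0,-0.01],
    [0,0,0],
    [0,0,-0.01],
    [0,0,0],
    [0,0,0],
    [0,0,0],
    [0,0,0],
  ],
)

```text
clock: 37.4
tool_pos: [0.6528, 0.0338, 0.107]
ee_rot: [[0.117, 0.993, -0.0], [0.993, -0.117, 0.0], [0.0, -0.001, -1.0]]
wrist_force: [0.2, 0.5, 1.4]
gripper_width: 0.0855
grasp_force: 0.0
```

Call:
move_arm(
  fingers=[0,0,0,0,0,0,0,0],
  travel=[
    [0,0,0],
    [0,0,0],
    [0,0,0],
    [0,0,0],
    [0,0,0],
    [0,0,0],
    [0,0,0],
    [0,0,0],
  ],
  rotation=[
    [0,0,0],
    [0,0,0],
    [0,0,0],
    [0,0,0],
    [0,0,0],
    [0,0,0],
    [0,0,0],
    [0,0,0],
  ],
)

```text
clock: 38.2
tool_pos: [0.6527, 0.0335, 0.1081]
ee_rot: [[0.117, 0.993, 0.0], [0.993, -0.117, 0.001], [0.001, 0.0, -1.0]]
wrist_force: [-1.7, 0.5, 5.4]
gripper_width: 0.0532
grasp_force: 64.3
```

```bash
python3 st.py
```

```text
38.2 [0.6527 0.0335 0.1081] board [0.0008 0.0238] F x,y,z board [-1.7  0.3  5.4] th -0.1176 j [0.03 0.51 1.52 0.   1.11 0.15] w 0.0532
```

Call:
move_arm(
  fingers=[0,0,0,0,0,0,0,0],
  travel=[
    [0,0,-0.04],
    [0.06,0,0],
    [0.06,0,0],
    [0.06,0,0],
    [0.05,0,0],
    [0.04,0,0],
    [0,0,0],
    [0,0,0],
  ],
  rotation=[
    [0,0,0.02],
    [0,0,0],
    [0,0,0],
    [0,0,0],
    [0,0,0],
    [0,0,0],
    [0,0,0],
    [0,0,0],
  ],
)

```text
clock: 39.0
tool_pos: [0.6537, 0.0399, 0.1081]
ee_rot: [[0.12, 0.993, 0.0], [0.993, -0.12, -0.0], [-0.0, 0.0, -1.0]]
wrist_force: [-1.2, -5.5, 4.2]
gripper_width: 0.0538
grasp_force: 64.3
```

Call:
move_arm(
  fingers=[0,0,0,0],
  travel=[
    [0.02,0,0],
    [0.02,0,0],
    [0,0,0],
    [0,0,0],
  ],
  rotation=[
    [0,0,0],
    [0,0,0],
    [0,0,0],
    [0,0,0],
  ],
)

```text
clock: 39.4
tool_pos: [0.6538, 0.0408, 0.1081]
ee_rot: [[0.12, 0.993, 0.0], [0.993, -0.12, -0.0], [-0.0, 0.0, -1.0]]
wrist_force: [-0.7, -5.4, 3.9]
gripper_width: 0.0533
grasp_force: 64.5
```

```bash
python3 st.py
```

```text
39.4 [0.6538 0.0408 0.1081] board [0.0011 0.0312] F x,y,z board [-0.  -5.5  3.9] th -0.1206 j [ 0.04  0.51  1.51 -0.    1.12  0.17] w 0.0533
```

Call:
move_arm(
  fingers=[0,0,0,0],
  travel=[
    [0.02,0,0],
    [0.02,0,0],
    [0,0,0],
    [0,0,0],
  ],
  rotation=[
    [0,0,0],
    [0,0,0],
    [0,0,0],
    [0,0,0],
  ],
)

```text
clock: 39.8
tool_pos: [0.6539, 0.0418, 0.1081]
ee_rot: [[0.12, 0.993, 0.0], [0.993, -0.12, -0.0], [-0.0, 0.0, -1.0]]
wrist_force: [-1.3, -5.2, 3.4]
gripper_width: 0.0538
grasp_force: 64.5
```

Call:
move_arm(
  fingers=[0,0,0],
  travel=[
    [0.02,0,0],
    [0,0,0],
    [0,0,0],
  ],
  rotation=[
    [0,0,0],
    [0,0,0],
    [0,0,0],
  ],
)

```text
clock: 40.1
tool_pos: [0.654, 0.0423, 0.1081]
ee_rot: [[0.12, 0.993, 0.0], [0.993, -0.12, -0.0], [-0.0, 0.0, -1.0]]
wrist_force: [-1.7, -4.9, 3.1]
gripper_width: 0.0537
grasp_force: 64.5
```

Call:
move_arm(
  fingers=[0,0,0],
  travel=[
    [0.02,0,0],
    [0,0,0],
    [0,0,0],
  ],
  rotation=[
    [0,0,0],
    [0,0,0],
    [0,0,0],
  ],
)

```text
clock: 40.4
tool_pos: [0.654, 0.0425, 0.1081]
ee_rot: [[0.12, 0.993, 0.0], [0.993, -0.12, -0.001], [-0.001, 0.0, -1.0]]
wrist_force: [-0.5, -6.1, 3.4]
gripper_width: 0.0533
grasp_force: 64.4
```

```bash
python3 st.py
```

```text
40.4 [0.654  0.0425 0.1081] board [0.0011 0.0329] F x,y,z board [ 0.3 -6.1  3.4] th -0.1204 j [ 0.05  0.52  1.51 -0.    1.12  0.17] w 0.0533
```

Call:
move_arm(
  fingers=[0,0,0],
  travel=[
    [0.03,0,0],
    [0,0,0],
    [0,0,0],
  ],
  rotation=[
    [0,0,0],
    [0,0,0],
    [0,0,0],
  ],
)

```text
clock: 40.7
tool_pos: [0.654, 0.0426, 0.1081]
ee_rot: [[0.12, 0.993, -0.0], [0.993, -0.12, -0.002], [-0.002, 0.0, -1.0]]
wrist_force: [-1.1, -8.3, 3.7]
gripper_width: 0.0533
grasp_force: 64.4
```

Call:
move_arm(
  fingers=[0,0,0],
  travel=[
    [0.03,0,0],
    [0,0,0],
    [0,0,0],
  ],
  rotation=[
    [0,0,0],
    [0,0,0],
    [0,0,0],
  ],
)

```text
clock: 41.0
tool_pos: [0.654, 0.0426, 0.1081]
ee_rot: [[0.12, 0.993, -0.0], [0.993, -0.12, -0.003], [-0.003, -0.0, -1.0]]
wrist_force: [-1.5, -10.1, 3.8]
gripper_width: 0.0535
grasp_force: 64.5
```

Call:
move_arm(
  fingers=[0,0,0],
  travel=[
    [0.03,0,0],
    [0,0,0],
    [0,0,0],
  ],
  rotation=[
    [0,0,0],
    [0,0,0],
    [0,0,0],
  ],
)

```text
clock: 41.3
tool_pos: [0.654, 0.0426, 0.1082]
ee_rot: [[0.119, 0.993, -0.001], [0.993, -0.119, -0.004], [-0.004, -0.0, -1.0]]
wrist_force: [-2.4, -12.1, 4.0]
gripper_width: 0.0534
grasp_force: 64.5
```

```bash
python3 st.py
```

```text
41.3 [0.654  0.0426 0.1082] board [0.0011 0.0329] F x,y,z board [ -0.9 -12.3   4. ] th -0.1197 j [ 0.05  0.52  1.51 -0.    1.12  0.17] w 0.0534
```

Call:
move_arm(
  fingers=[0,0,0],
  travel=[
    [-0.04,0,0],
    [-0.03,0,0],
    [0,0,0],
  ],
  rotation=[
    [0,0,0],
    [0,0,0],
    [0,0,0],
  ],
)

```text
clock: 41.6
tool_pos: [0.654, 0.0426, 0.1081]
ee_rot: [[0.12, 0.993, -0.0], [0.993, -0.12, -0.001], [-0.001, 0.0, -1.0]]
wrist_force: [-2.2, -6.9, 4.3]
gripper_width: 0.0538
grasp_force: 64.4
```

Call:
move_arm(
  fingers=[1,1,1,1,1,1],
  travel=[
    [0,0,0],
    [0,0,0],
    [0,0,0],
    [0,0,0],
    [0,0,0],
    [0,0,0],
  ],
  rotation=[
    [0,0,0],
    [0,0,0],
    [0,0,0],
    [0,0,0],
    [0,0,0],
    [0,0,0],
  ],
)

```text
clock: 42.2
tool_pos: [0.6539, 0.0439, 0.108]
ee_rot: [[0.12, 0.993, -0.0], [0.993, -0.12, 0.001], [0.001, -0.0, -1.0]]
wrist_force: [0.3, -0.4, 0.3]
gripper_width: 0.0852
grasp_force: 0.0
```

Call:
move_arm(
  fingers=[1,1,1,1,1,1],
  travel=[
    [0,0,-0.8],
    [0,0,-0.9],
    [0,0,-0.9],
    [0,0,-0.9],
    [0,0,-0.9],
    [0,0,-0.6],
  ],
  rotation=[
    [0,0,0],
    [0,0,0],
    [0,0,0],
    [0,0,0],
    [0,0,0],
    [0,0,0],
  ],
)

```text
clock: 42.8
tool_pos: [0.6544, 0.0437, 0.235]
ee_rot: [[0.12, 0.993, 0.002], [0.993, -0.12, 0.001], [0.001, 0.002, -1.0]]
wrist_force: [0.8, 0.5, 0.4]
gripper_width: 0.0854
grasp_force: 0.0
```

Call:
move_arm(
  fingers=[1,1,1,1,1,1,1,1],
  travel=[
    [-0.9,-0.4,0],
    [-0.9,-0.4,0],
    [-0.9,-0.4,0],
    [-0.9,-0.4,0],
    [-0.9,-0.4,0],
    [-0.9,-0.4,0],
    [-0.9,-0.4,0],
    [-0.9,-0.4,0],
  ],
  rotation=[
    [0,0,0],
    [0,0,0],
    [0,0,0],
    [0,0,0],
    [0,0,0],
    [0,0,0],
    [0,0,0],
    [0,0,0],
  ],
)

```text
clock: 43.6
tool_pos: [0.5523, -0.1262, 0.2331]
ee_rot: [[0.12, 0.993, -0.0], [0.993, -0.12, 0.0], [0.0, -0.0, -1.0]]
wrist_force: [1.1, -0.2, 0.3]
gripper_width: 0.0856
grasp_force: 0.0
```

```bash
python3 st.py; python3 - <<'E'
from board import *
t=robot.camera("top");s=robot.camera("scene")
out=[]
for c,x0,y0 in((t["color"],210,136),(s["color"],355,255)):
    g=cv2.resize(c[y0:y0+37,x0:x0+100],None,fx=8,fy=8,interpolation=cv2.INTER_CUBIC)
    out.append(g)
cv2.imwrite("pics/z8.png",np.vstack(out))
E
```

```text
43.6 [ 0.5523 -0.1262  0.2331] board [-0.0797 -0.1468] F x,y,z board [ 1.1 -0.1  0.3] th -0.1206 j [-0.25  0.29  1.54  0.    1.31 -0.12] w 0.0856
```

View pics/z8.png

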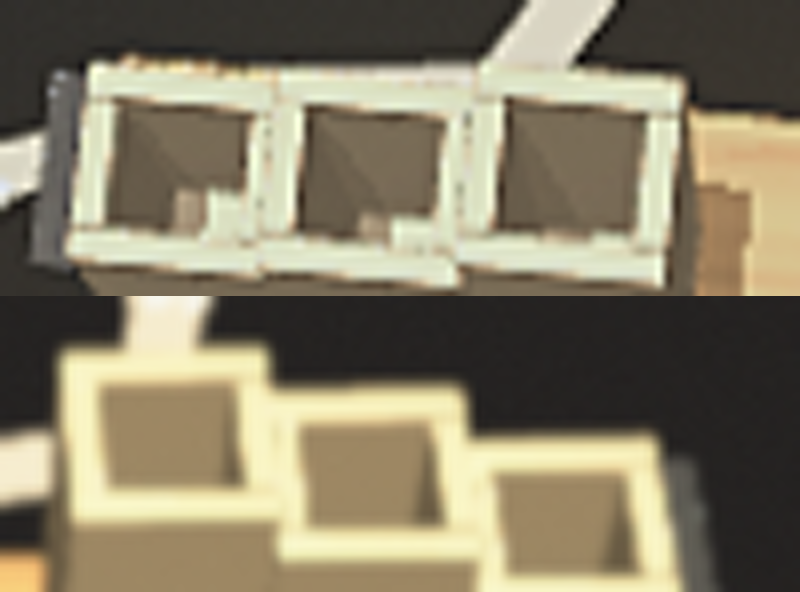

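The row looks closed with no gap visible in either view. I'll check the front alignment numerically against projected corners.

```bash
python3 - <<'E'
from fit import *
from board import W,inb,BY
t,s=C["top"],C["scene"]
T=lambda p:((proj(t,p)[0]-[210,136])*8+3.5).round(); Sc=lambda p:((proj(s,p)[0]-[355,255])*8+3.5).round()+[0,296]
for n,yc,z in(("short",.140,.14),("mid",.086,.16),("tall",.032,.18)):
    print(n,{k:(T(W(a*.027,yc+b*.027,z)).tolist(),Sc(W(a*.027,yc+b*.027,z)).tolist()) for k,a,b in(("rl",1,1),("rr",1,-1),("fr",-1,-1),("fl",-1,1))})
print("plate",[(T(W(a,.167+b,.13)).tolist(),Sc(W(a,.167+b,.13)).tolist()) for a in(.027,-.027) for b in(0,.012)])
# refine every rim by maximizing brightness of projected rim band minus outside, x only / y / yaw
from scipy.optimize import minimize
from scipy.ndimage import map_coordinates
def score(p,z,side,cam):
    g=cv2.GaussianBlur(cv2.cvtColor(cam["color"],cv2.COLOR_BGR2GRAY),(0,0),.6).astype(float)
    c,sn=np.cos(p[2]),np.sin(p[2]); v=0
    for sx in side:
        ys=np.linspace(-.022,.022,40)
        for off,w in((.0255,1),(.0285,-1)):
            X=np.array([[p[0]+c*sx*off-sn*y,p[1]+sn*sx*off+c*y,z] for y in ys]); uv=proj(cam,X)
            v+=w*map_coordinates(g,[uv[:,1],uv[:,0]],order=1).mean()
    return v
for n,yc,z in(("short",.140,.14),("mid",.086,.16),("tall",.032,.18)):
    for cn,cam,side in(("top",t,(-1,)),("scene",s,(-1,))):
        b=max(((score([*W(x,yc,0)[:2],BY+dy],z,side,cam),x,dy) for x in np.arange(-.008,.0081,.0004) for dy in np.arange(-.04,.041,.01)))
        print(n,cn,"x_b",round(b[1],4),"dyaw",round(b[2],3),round(b[0]))
E
```

```text
short {'rl': ([86.0, 64.0], [687.0, 593.0]), 'rr': ([286.0, 83.0], [482.0, 596.0]), 'fr': ([262.0, 279.0], [459.0, 430.0]), 'fl': ([61.0, 260.0], [658.0, 427.0])}
mid {'rl': ([275.0, 60.0], [492.0, 553.0]), 'rr': ([479.0, 80.0], [283.0, 556.0]), 'fr': ([457.0, 280.0], [265.0, 388.0]), 'fl': ([251.0, 260.0], [468.0, 385.0])}
tall {'rl': ([472.0, 56.0], [290.0, 511.0]), 'rr': ([681.0, 76.0], [79.0, 514.0]), 'fr': ([660.0, 281.0], [66.0, 346.0]), 'fl': ([449.0, 260.0], [272.0, 343.0])}
plate [([93.0, 75.0], [681.0, 614.0]), ([49.0, 71.0], [727.0, 613.0]), ([69.0, 270.0], [653.0, 449.0]), ([25.0, 265.0], [697.0, 448.0])]
short top x_b 0.0008 dyaw 0.01 83
short scene x_b 0.0036 dyaw -0.01 76
mid top x_b -0.0016 dyaw 0.0 82
mid scene x_b 0.0 dyaw 0.04 74
tall top x_b -0.0008 dyaw 0.0 80
tall scene x_b 0.0012 dyaw 0.03 43
```

```bash
python3 - <<'E'
from fit import *
from board import W
from scipy.ndimage import map_coordinates
t=C["top"]; g=t["color"].astype(float).sum(2)/3
xs=np.arange(-.040,-.014,.0005)
for n,a,b in(("plate",.170,.176),("short",.118,.160),("mid",.064,.106),("tall",.010,.052)):
    for lo,hi in ([(a,b)] if n=="plate" else [(a,(a+b)/2),((a+b)/2,b)]):
        ys=np.linspace(lo,hi,30)
        pr=np.array([map_coordinates(g,proj(t,np.array([W(x,y,.04) for y in ys]))[:,::-1].T,order=1).mean() for x in xs])
        m=(pr[:8].mean()+pr[-8:].mean())/2; i=np.where((pr[:-1]-m)*(pr[1:]-m)<=0)[0]
        print(n,round((lo+hi)/2,3),[round(1000*(xs[j]+.0005*(pr[j]-m)/(pr[j]-pr[j+1])),2) for j in i],pr[::6].round())
E
```

```text
plate 0.173 [np.float64(-26.42)] [179. 184. 185. 186. 174.  94.  44.  71.  95.]
short 0.129 [np.float64(-25.63)] [184. 184. 183. 182. 180. 133. 103. 102. 103.]
short 0.15 [np.float64(-25.91)] [183. 185. 183. 183. 177. 131. 105. 102. 103.]
mid 0.074 [np.float64(-28.23)] [184. 182. 182. 179. 140. 109. 102. 103. 103.]
mid 0.096 [np.float64(-27.91)] [185. 183. 183. 180. 145. 112. 102. 103. 104.]
tall 0.021 [np.float64(-26.92)] [181. 178. 181. 188. 161. 112. 103. 104. 104.]
tall 0.041 [np.float64(-26.88)] [182. 179. 180. 185. 161. 114. 104. 104. 105.]
```

```bash
python3 -c "
from rig import robot
print(robot.sign_off())"
```

```text
the job is handed in; nothing more can be done
None
```

I handed the job in at about 44 s: the vases stand short, mid, tall from the end plate, mouth up, with no gap visible in either camera. Front faces are within about 2 mm of the plate's; the largest step is about 2.3 mm, between short and mid. Closing forces measured at the wrist peaked at about 17.5 N between rows.

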